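# Open the roll-top dust cover and start the bench unit

### The arm

A 7-joint arm with a two-finger parallel gripper is mounted at the origin on the work surface; the furniture and walls round the work are solid. World frame = base frame: x ahead of the robot, y to its left, z up, the work surface at z = 0. Lengths are in m, angles in rad, forces in N, time in s.
With the tool pointing down it reaches from about 0.4 to 0.85 m from the base axis. Payload 4.5 kg.
Tool frame: the origin (TCP) lies between the finger pads; the fingertips stand 19 mm ahead of it and the grasp point (between the pads) is the TCP (r.nose_length is the distance from the TCP to the fingertips, in m); z points along the fingers, x is the direction in which the jaws open and shut, and the axes are right-handed (so a half turn about z gives the same grasp; the last joint's range is limited). The gripper opens to 88 mm and grips with 3 to 60 N. Pads are 18 mm wide; open, the fingers measure 123 mm over their backs; the gripper's body (75 mm by 187 mm) begins 45 mm behind the grasp point.
Start: joints at [-1.232, 0.689, -0.195, 1.565, 0.157, 0.902, -0.215], TCP at [0.188, 0.596, 0.226] pointing down, gripper open.
Joint ranges: [-3.01, 3.01], [-0.46, 2.08], [-1.47, 1.51], [0.13, 2.56], [-1, 4.14], [0.04, 2.09], [-2.66, 2.66]. Speed limits (rad/s): [2.57, 2.57, 3.14, 3.14, 3.14, 3.14, 3.14].

### API

Orientations are given as a unit quaternion [x, y, z, w].
In Python, from plant import get_state, vision, r gives the robot as it stands.
- The arm moves only by the tool play_rows, never from a script. Its argument "deltas" is a list that holds one entry, the list of rows, each a list of 7 numbers: the gripper command: -1 is fully open, 1 is shut, values between are in proportion, then the shift along the tool's x, y, z normalised to -1 to 1, where 1 is 300 mm, then the turn, a rotation vector about the tool's x, y, z normalised to -1 to 1, where 1 is pi rad. A call has 1 to 5 rows; each row is the pose to reach, as a shift and turn from the pose measured when the call began, along the tool's axes at that moment, turning the shorter way round; what a row does not reach only later rows make up. A row lasts 1/8 s, in which the tool goes at most 62.5 mm and 10.7 degrees, less where a joint would pass 70% of its speed; a pose out of reach is approached as far as the arm can. A call with a number of a shift or a turn outside -1 to 1 is refused whole. A call with a gripper value outside its range is refused whole. The fingers move at their own pace and stop on an object; "force" is the grip in N (left out, the last holds). Time passes only in rows, so rows that repeat a pose let the fingers close. It gives the time, the measured TCP pose, the force and the opening at its end, in the units of the state.
- get_state(): the state, without advancing time (a new reading comes with each control period).
- vision.snapshot(name): name is "side" or "top"; returns the picture (400x640x3 uint8, red, green, blue); there is no depth.
- vision.camera_model(name): a dict with "vfov" (degrees; the focal length in pixels is half the picture's height over the tangent of half this angle, whatever the lens; pixels are square), "cx", "cy" (the principal point, pixels), "world_to_cam" (4x4, takes a point from world to camera coordinates). Camera axes: x right, y up, looking along -z (the intrinsics and any distortion apply to the point x, -y, -z); pixel columns grow to the right and rows downward; lengths in m; the calibration is good to about 2 mm. A picture is of the moment at which its call begins. camera_model takes no time and is no camera call.
- r.finish_job(): hands the job in, once; it reports no verdict.
The state is a dict: "clock": time; "q": joint angles; "qd": joint speeds; "joint_torque": joint torques, N m; "tool_pos": TCP position; "eef_rot": TCP orientation; "contact_force": force on the tool from outside, world axes, zero at the start; "moment": the same for the moment, N m; "opening": opening from 0.0 (shut) to 1.0 (fully open).
Only numpy, scipy, OpenCV 4.12 (cv2) and the standard library are available. Lean on these libraries where they do the work, as an engineer would, in place of code of your own. Each camera call takes 0.05 s, during which the arm holds its last target.

### The job

Raise the slatted roll-top cover of the bench unit by its blue handle until it is fully open and stays up by itself. Then press the green start button behind it all the way in and let it come out again. Leave the bottles and the weighing boat standing beside it where they are.

Things in the scene. Friction and masses are not known exactly. Their poses are not given: they have to be found in the camera images.
- unit: Fixed bench unit, 252 deep (x), 150 wide (y). Origin: centre of its underside on the bench; x to its back, front faces -x, z up. Light side cheeks 9 thick, round in profile: radius 126 about track_centre, each side to y +-75; 50 high front sill. Above it a white shelf carrying a drum and a beaker: underside at z 345, from x -15 to x 120, rail above it; the tool must lean towards the front to stay clear.
- track_centre (a point): Centre of the circular side tracks, mid-width, 50 above the bench (unit frame 0, 0, 50), with the unit's axes. The cover turns about the unit's y axis through this point.
- shutter (a joint): Angle of the grey slatted cover (rad): 0 shut, 1.55 fully open at its stop; grows as the handle goes up and back over the top. About 0.45 kg, some friction. Let go below about 0.85 it sinks shut, near 1.0 it may stay; beyond about 1.15 its weight carries it on, slowly, to the stop and it stays. Outer face at radius 123.
- handle (a point): Grip point of the blue blade handle on the cover's bottom rail: a plate 16 thick (unit y), 34 long along the track, sticking out radially to radius 174; grip point mid-thickness at radius 160. From track_centre it lies at 14 deg above level to the front when shut, at 14 deg + the shutter angle when raised. Grip it across the unit's y, free to turn between the fingers, or lift it from below.
- start (a joint): Travel of the green push button (m): 0 out, 0.007 fully in. Sprung: about 6 N holds it fully in; it comes out when let go.
- start_top (a point): Centre of the face of the round green button, 38 across, behind the cover on a sloping black console. Its z axis points out of the button: up and to the front, leaning 28 deg from vertical; press against it. Between the cheeks there are 132 of free width.
- red_cap_bottle: Loose white bottle with red cap, 56 across, 115 high; origin under its centre. Bystander.
- blue_cap_bottle: Loose white bottle with blue cap, 51 across, 96 high; origin under its centre. Bystander.
- weigh_boat: Loose white weighing boat, 74 square, 16 high; origin under its centre. Bystander.

How it is judged:
By the outcome, as a careful person would: the job done as asked, in the order asked, and still so for the second after the job is handed in, with the robot touching nothing.
It also fails if it takes over 48 s, if anything falls off the work surface, if the arm or the gripper's body presses on something with over 40 N, if the wrist force passes 120 N, or if a joint passes its speed limit or range.

## Working session

There is one attempt and no reset: what is moved stays moved. The work goes in short steps, Python scripts to look and compute and a tool call to move; the robot and the scene stay as the last step left them, time stands still between calls to the robot, and variables do not carry over. Pictures are saved under pics/ and viewed, and the job is handed in when it is done.

Besides the shell and the picture viewer there is one more tool, called by a JSON object that holds its "api" and its "payload". play_rows: Moves the arm, as the interface text tells. Scaled input: -1 to 1 covers 300 mm each way for a shift and pi rad each way for a turn. Its arguments: {"type":"object","properties":{"deltas":{"type":"array"},"force":{"type":"number"}},"required":["deltas"]}

```bash
ls; mkdir -p pics; python3 - <<'E'
from plant import get_state, vision, r
import cv2,json
for n in("side","top"):
    im=vision.snapshot(n); cv2.imwrite(f"pics/{n}0.png",cv2.cvtColor(im,cv2.COLOR_RGB2BGR))
    m=vision.camera_model(n); print(n,m)
print(get_state()); print(r.nose_length)
E
```

```text
pics
side {'vfov': 42.85640957696991, 'cx': 320.0140926164211, 'cy': 192.5860100089761, 'world_to_cam': array([[ 0.98187989,  0.1888791 , -0.01538076, -0.50970659],
       [-0.08932345,  0.53286661,  0.84147163, -0.03979676],
       [ 0.1671323 , -0.82485021,  0.54008234, -1.17625909],
       [ 0.        ,  0.        ,  0.        ,  1.        ]])}
top {'vfov': 43.873595748129496, 'cx': 328.6696402504947, 'cy': 203.89735479577942, 'world_to_cam': array([[-0.02128966, -0.99791067, -0.0610004 ,  0.0689004 ],
       [ 0.98588079, -0.03109085,  0.16453703, -0.4997315 ],
       [-0.16608981, -0.05663619,  0.98448287, -1.09066554],
       [ 0.        ,  0.        ,  0.        ,  1.        ]])}
{'clock': 0.1, 'q': array([-1.23219051,  0.68991554, -0.19454107,  1.56621195,  0.15727477,
        0.90249603, -0.21515185]), 'qd': array([ 0.00028796, -0.00306266,  0.00104307, -0.0051571 , -0.00074212,
       -0.00093402, -0.00242899]), 'joint_torque': array([-2.50158620e-03, -5.28494060e+01, -1.27131812e+00, -1.53836185e+01,
       -5.25639730e-02,  1.96614041e-03,  4.32014497e-05]), 'tool_pos': array([0.18741879, 0.59563183, 0.22518863]), 'eef_rot': array([ 8.06252599e-01,  5.91570852e-01, -6.36272370e-04,  5.18855952e-04]), 'contact_force': array([ 0.14370432, -0.52490998,  0.42594612]), 'moment': array([-0.01560735, -0.00851983,  0.01355173]), 'opening': 1.0030561680883963}
0.019
```

View pics/side0.png

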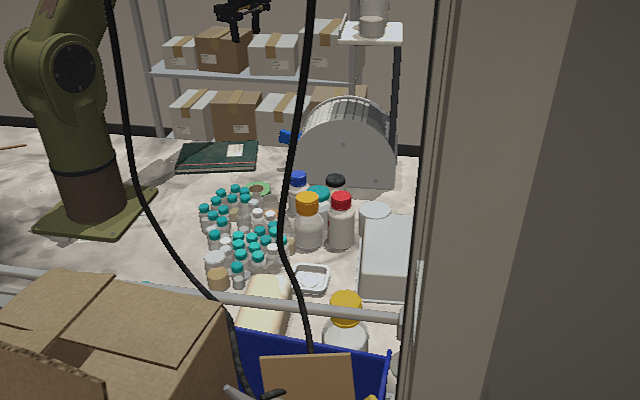

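View pics/top0.png

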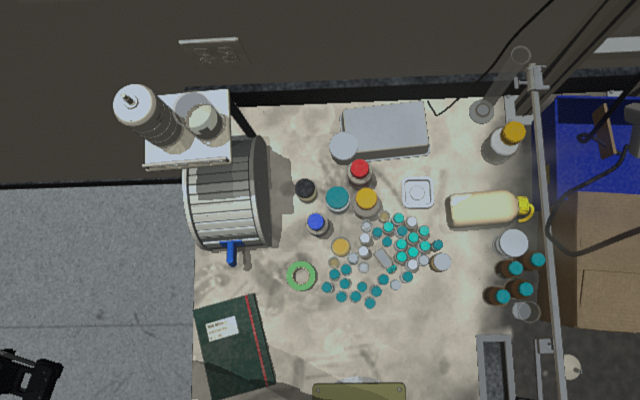

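The side view shows the unit at about (345,140) with the blue handle at (290,137). In the top view the unit is at (225,190) with the handle at (232,252). I'll zoom in for fitting.

```bash
python3 - <<'E'
import cv2
a=cv2.imread("pics/side0.png")[80:200,270:410]; cv2.imwrite("pics/side0z.png",cv2.resize(a,None,fx=5,fy=5,interpolation=cv2.INTER_CUBIC))
a=cv2.imread("pics/top0.png")[70:280,120:300]; cv2.imwrite("pics/top0z.png",cv2.resize(a,None,fx=2.85,fy=2.85,interpolation=cv2.INTER_CUBIC))
E
```

```text
(no output)
```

View pics/side0z.png

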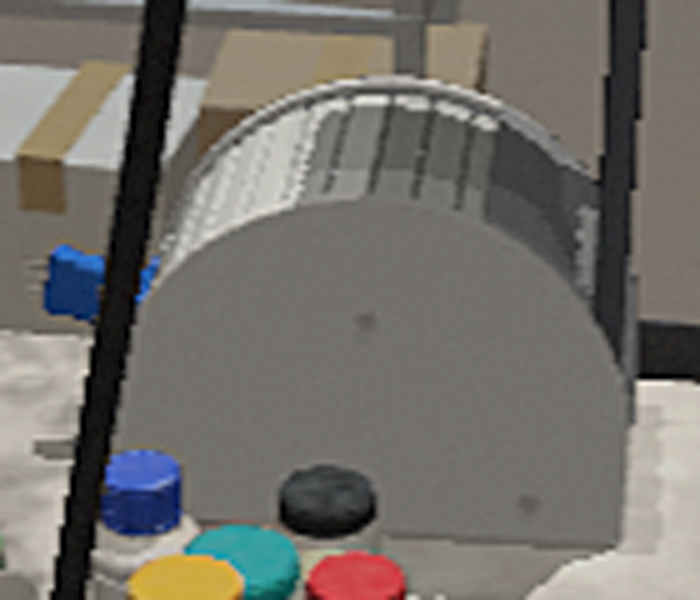

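View pics/top0z.png

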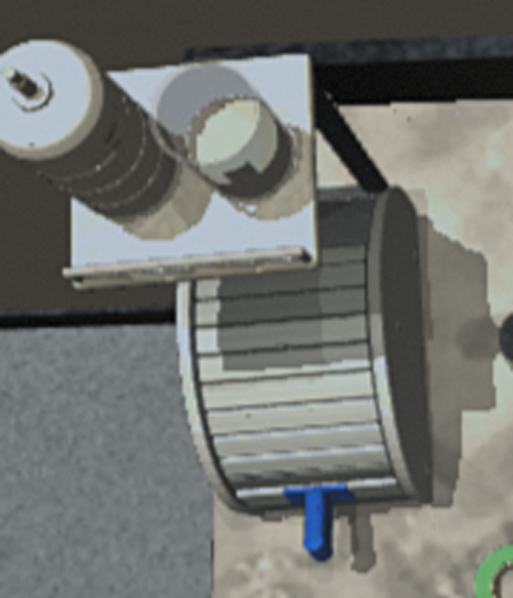

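```bash
cat > h.py <<'E'
import numpy as np, cv2, json
from plant import get_state, vision, r
from scipy.optimize import least_squares
from scipy.spatial.transform import Rotation as R
C={n:vision.camera_model(n) for n in("side","top")}
def proj(n,P):
    m=C[n]; P=np.atleast_2d(P); T=m["world_to_cam"]; c=P@T[:3,:3].T+T[:3,3]
    f=200/np.tan(np.radians(m["vfov"])/2)
    return np.c_[m["cx"]+f*c[:,0]/-c[:,2], m["cy"]-f*c[:,1]/-c[:,2]]
def U2W(p,P):
    x,y,a=p[:3]; P=np.atleast_2d(P); c,s=np.cos(a),np.sin(a)
    return np.c_[x+c*P[:,0]-s*P[:,1], y+s*P[:,0]+c*P[:,1], P[:,2]]
def arc(y,t0=0,t1=180,rad=.126,n=200):
    t=np.radians(np.linspace(t0,t1,n)); return np.c_[-rad*np.cos(t),0*t+y,.05+rad*np.sin(t)]
def hand(rad,sh,y=0,dth=0):
    t=np.radians(14)+sh+dth; return np.array([-rad*np.cos(t),y,.05+rad*np.sin(t)])
def snap(n,name,crop=None,f=1):
    im=cv2.cvtColor(vision.snapshot(n),cv2.COLOR_RGB2BGR); cv2.imwrite(f"pics/{name}_raw.png",im)
    if crop: im=im[crop[0]:crop[1],crop[2]:crop[3]]
    cv2.imwrite(f"pics/{name}.png",cv2.resize(im,None,fx=f,fy=f,interpolation=cv2.INTER_CUBIC))
E
cat > fit.py <<'E'
from h import *
sz=lambda L:np.array(L)/5+[270,80]
tz=lambda L:np.array(L)/2.85+[120,70]
A=sz([(165,270),(215,232),(265,208),(330,196),(395,195),(450,205),(500,228),(560,285),(600,345)])
B=sz([(400,537),(500,541),(600,545)]); Bc=sz([(618,545)])
D=tz([(392,260),(387,330),(395,400),(408,460)])
E_=tz([(183,290),(180,340),(190,410),(205,460)])
T=tz([(318,556)])
def cd(pts,curve):
    d=pts[:,None]-curve[None]; i=np.argmin((d**2).sum(-1),1); return np.array([d[k,i[k]] for k in range(len(pts))])
def res(p,parts=False):
    o=[cd(A,proj("side",U2W(p,arc(-.075)))),
       cd(B,proj("side",U2W(p,np.c_[np.linspace(-.126,.126,300),np.full(300,-.075),np.zeros(300)]))),
       2*(Bc-proj("side",U2W(p,[.126,-.075,0]))),
       cd(D,proj("top",U2W(p,arc(-.075)))),cd(E_,proj("top",U2W(p,arc(.075)))),
       2*(T-proj("top",U2W(p,hand(.174,0))))]
    return o if parts else np.concatenate([q.ravel() for q in o])
s=min((least_squares(res,[x,y,a],loss="soft_l1") for x in(.6,.75) for y in(.1,.25) for a in(-.2,.2)),key=lambda s:s.cost)
print(s.x,s.cost)
for q in res(s.x,True): print(np.round(q,1).tolist())
np.save("unit.npy",s.x)
p=s.x
for n,c,f in(("side",(80,200,270,410),5),("top",(70,280,120,300),2.85)):
    im=cv2.imread(f"pics/{n}0.png")[c[0]:c[1],c[2]:c[3]]; im=cv2.resize(im,None,fx=f,fy=f)
    def d(P,col=(0,0,255)):
        q=((proj(n,U2W(p,P))-[c[2],c[0]])*f).astype(np.int32); cv2.polylines(im,[q],False,col,1)
    for y in(-.075,.075,-.066,.066): d(arc(y)); 
    for y in(-.075,.075): d([[-.126,y,.05],[-.126,y,0],[.126,y,0],[.126,y,.05]],(0,255,0))
    for y in(-.008,.008): d([hand(.123,0,y,-.1),hand(.174,0,y,-.1),hand(.174,0,y,.1),hand(.123,0,y,.1)],(0,255,255))
    d([[-.015,-.075,.345],[-.015,.075,.345],[.12,.075,.345],[.12,-.075,.345]],(255,0,255))
    cv2.imwrite(f"pics/{n}0f.png",im)
print(U2W(p,[hand(.16,0),[0,0,.05]]))
E
python3 fit.py
```

```text
[0.5341454  0.27159557 0.03239907] 6.818389813846229
[[-0.1, 0.3], [-0.1, 0.2], [0.1, -0.4], [-0.3, -0.5], [0.5, -1.2], [0.4, -1.9], [0.9, -1.6], [0.0, 0.0], [-0.5, 0.2]]
[[-0.2, 1.2], [0.1, 0.6], [-0.1, -0.0]]
[[-0.8, -0.6]]
[[1.8, 0.1], [-0.2, 0.1], [0.3, 0.0], [0.7, -0.4]]
[[-0.0, -0.1], [-0.8, -0.1], [-0.1, -0.1], [0.7, -0.1]]
[[-0.2, -0.0]]
[[0.37897956 0.26656658 0.0887075 ]
 [0.5341454  0.27159557 0.05      ]]
```

View pics/side0f.png

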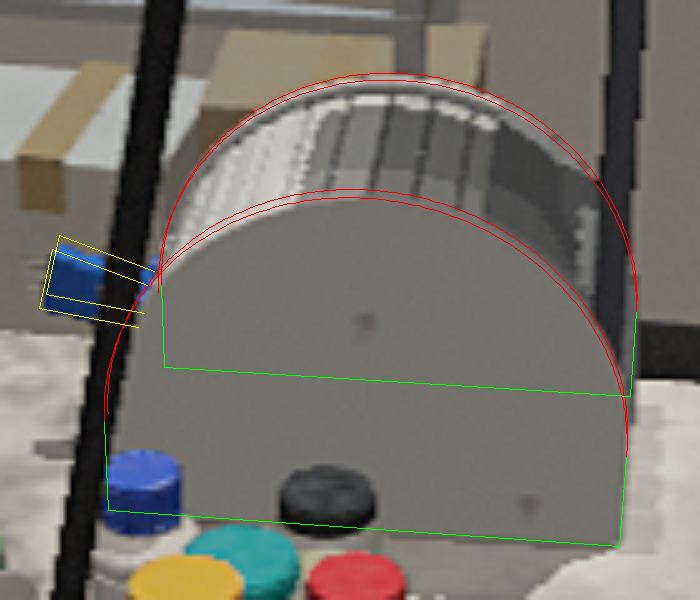

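View pics/top0f.png

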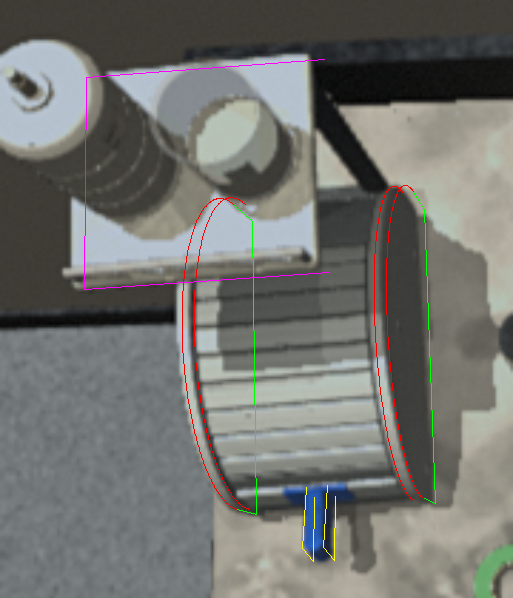

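Both overlays match the picture to 1–2 px: near cheek in the side view, cheeks and handle (318,556 zoomed) in the top view. Next is a helper to compute the moves.

```bash
cat > mv.py <<'E'
from h import *
import sys
p=np.load("unit.npy")
def quat(lean,twist=0):
    L=np.radians(lean); c,s=np.cos(p[2]),np.sin(p[2])
    ux=np.array([c,s,0]);uy=np.array([-s,c,0]);uz=np.array([0,0,1.])
    z=-np.cos(L)*uz+np.sin(L)*ux; x=uy; y=np.cross(z,x)
    return R.from_matrix(np.c_[x,y,z])*R.from_rotvec([0,0,np.radians(twist)])
def W2U(P):
    c,s=np.cos(p[2]),np.sin(p[2]); d=np.array(P)-[p[0],p[1],0]
    return np.array([c*d[0]+s*d[1],-s*d[0]+c*d[1],d[2]])
def rows(targets,g,st=None):
    """targets: list of (worldpos, R)"""
    st=st or get_state(); t0=np.array(st["tool_pos"]); R0=R.from_quat(st["eef_rot"]); out=[]
    for (P,Q) in targets:
        d=R0.inv().apply(np.array(P)-t0)/.3; w=(R0.inv()*Q).as_rotvec()/np.pi
        out.append([g]+[round(float(v),3) for v in np.r_[d,w]])
    print(json.dumps(out)); return out
def line(P1,Q1,n,g):
    from scipy.spatial.transform import Slerp
    st=get_state(); t0=np.array(st["tool_pos"]); S=Slerp([0,1],R.concatenate([R.from_quat(st["eef_rot"]),Q1]))
    P1=np.array(P1).ravel()
    return rows([(t0+(P1-t0)*k/n,S(k/n)) for k in range(1,n+1)],g,st)
def show():
    st=get_state(); Q=R.from_quat(st["eef_rot"]); z=Q.apply([0,0,1]); 
    print("t",st["clock"],"unit",W2U(st["tool_pos"]).round(4),"lean",np.degrees(np.arctan2(z[0]*np.cos(p[2])+z[1]*np.sin(p[2]),-z[2])).round(1),"F",np.round(st["contact_force"],1),"q",np.round(st["q"],2),"op",round(st["opening"],3))
def seg(hu,lean,back): # world pos: unit point hu, backed along tool -z
    Q=quat(lean); return U2W(p,hu)[0]-back*Q.apply([0,0,1]),Q
E
python3 - <<'E'
from mv import *
show()
P,Q=seg(hand(.16,0),25,.12); print(P); line(P,Q,10,-1)
E
```

```text
t 0.1 unit [-0.336   0.3351  0.2252] lean -0.0 F [ 0.1 -0.5  0.4] q [-1.23  0.69 -0.19  1.57  0.16  0.9  -0.22] op 1.003
[0.32829198 0.26492378 0.19746444]
[[-1, -0.091, 0.078, 0.009, -0.014, 0.002, -0.011], [-1, -0.182, 0.156, 0.019, -0.028, 0.005, -0.021], [-1, -0.273, 0.234, 0.028, -0.041, 0.007, -0.032], [-1, -0.364, 0.311, 0.038, -0.055, 0.01, -0.042], [-1, -0.455, 0.389, 0.047, -0.069, 0.012, -0.053], [-1, -0.546, 0.467, 0.056, -0.083, 0.014, -0.063], [-1, -0.637, 0.545, 0.066, -0.096, 0.017, -0.074], [-1, -0.728, 0.623, 0.075, -0.11, 0.019, -0.084], [-1, -0.819, 0.701, 0.085, -0.124, 0.022, -0.095], [-1, -0.91, 0.779, 0.094, -0.138, 0.024, -0.106]]
```

{"api": "play_rows", "payload": {"deltas": [[[-1,-0.091,0.078,0.009,-0.014,0.002,-0.011],[-1,-0.182,0.156,0.019,-0.028,0.005,-0.021],[-1,-0.273,0.234,0.028,-0.041,0.007,-0.032],[-1,-0.364,0.311,0.038,-0.055,0.01,-0.042],[-1,-0.455,0.389,0.047,-0.069,0.012,-0.053]]], "force": 20}}

```text
clock: 0.72
tool_pos: [0.2581, 0.4291, 0.2111]
eef_rot: [0.749, 0.653, 0.079, 0.077]
contact_force: [0.8, 0.2, 0.3]
opening: 1.002
```

```bash
python3 - <<'E'
from mv import *
show()
P,Q=seg(hand(.16,0),25,.12); line(P,Q,5,-1)
E
```

```text
t 0.725 unit [-0.2708  0.1663  0.2111] lean 12.6 F [0.8 0.2 0.3] q [-1.24  0.53 -0.04  2.05  0.45  0.56 -0.23] op 1.002
[[-1, -0.102, 0.058, 0.02, -0.014, 0.002, -0.01], [-1, -0.205, 0.116, 0.041, -0.027, 0.005, -0.021], [-1, -0.307, 0.174, 0.061, -0.041, 0.007, -0.031], [-1, -0.409, 0.232, 0.082, -0.055, 0.01, -0.042], [-1, -0.512, 0.29, 0.102, -0.068, 0.012, -0.052]]
```

{"api": "play_rows", "payload": {"deltas": [[[-1,-0.102,0.058,0.02,-0.014,0.002,-0.01],[-1,-0.205,0.116,0.041,-0.027,0.005,-0.021],[-1,-0.307,0.174,0.061,-0.041,0.007,-0.031],[-1,-0.409,0.232,0.082,-0.055,0.01,-0.042],[-1,-0.512,0.29,0.102,-0.068,0.012,-0.052]]]}}

```text
clock: 1.35
tool_pos: [0.3171, 0.2733, 0.196]
eef_rot: [0.694, 0.693, 0.126, 0.153]
contact_force: [-1.7, -0.5, -0.1]
opening: 1.002
```

```bash
python3 - <<'E'
from mv import *
show()
P,Q=seg(hand(.16,0),25,.12); print(P,get_state()["tool_pos"]);line(P,Q,3,-1)
P,Q=seg(hand(.16,0),25,.0); line(P,Q,5,-1)
E
```

```text
t 1.35 unit [-0.2169  0.0087  0.196 ] lean 22.7 F [-1.7 -0.5 -0.1] q [-1.39  0.53  0.4   2.45  1.38  0.17 -0.84] op 1.002
[0.32829198 0.26492378 0.19746444] [0.31708763 0.27328609 0.19597224]
[[-1, -0.009, 0.012, 0.004, -0.004, 0.005, -0.002], [-1, -0.018, 0.024, 0.007, -0.008, 0.011, -0.005], [-1, -0.028, 0.036, 0.011, -0.013, 0.016, -0.007]]
[[-1, -0.001, 0.01, 0.082, -0.003, 0.003, -0.001], [-1, -0.003, 0.021, 0.164, -0.005, 0.007, -0.003], [-1, -0.004, 0.031, 0.246, -0.008, 0.01, -0.004], [-1, -0.006, 0.041, 0.328, -0.01, 0.013, -0.006], [-1, -0.007, 0.052, 0.41, -0.013, 0.016, -0.007]]
```

{"api": "play_rows", "payload": {"deltas": [[[-1,-0.018,0.024,0.007,-0.008,0.011,-0.005],[-1,-0.025,0.034,0.08,-0.01,0.014,-0.006],[-1,-0.02,0.04,0.15,-0.01,0.016,-0.007],[-1,-0.012,0.044,0.22,-0.012,0.016,-0.007],[-1,-0.01,0.046,0.28,-0.013,0.016,-0.007]]]}}

```text
clock: 1.98
tool_pos: [0.3626, 0.2674, 0.1232]
eef_rot: [0.68, 0.701, 0.156, 0.151]
contact_force: [0.5, 0.1, 0.8]
opening: 0.999
```

```bash
python3 - <<'E'
from mv import *
show(); snap("side","s1",(80,200,250,410),5)
snap("top","t1",(70,280,120,320),2.85)
P,Q=seg(hand(.16,0),25,.0); line(P,Q,3,-1)
E
```

```text
t 1.975 unit [-0.1716  0.0014  0.1232] lean 25.0 F [0.5 0.1 0.8] q [-0.96  0.71 -0.09  2.51  2.2   0.53 -1.63] op 0.999
[[-1, -0.001, 0.001, 0.042, -0.0, 0.0, -0.0], [-1, -0.001, 0.001, 0.084, -0.0, 0.001, -0.0], [-1, -0.002, 0.002, 0.126, -0.0, 0.001, -0.0]]
```

View pics/s1.png

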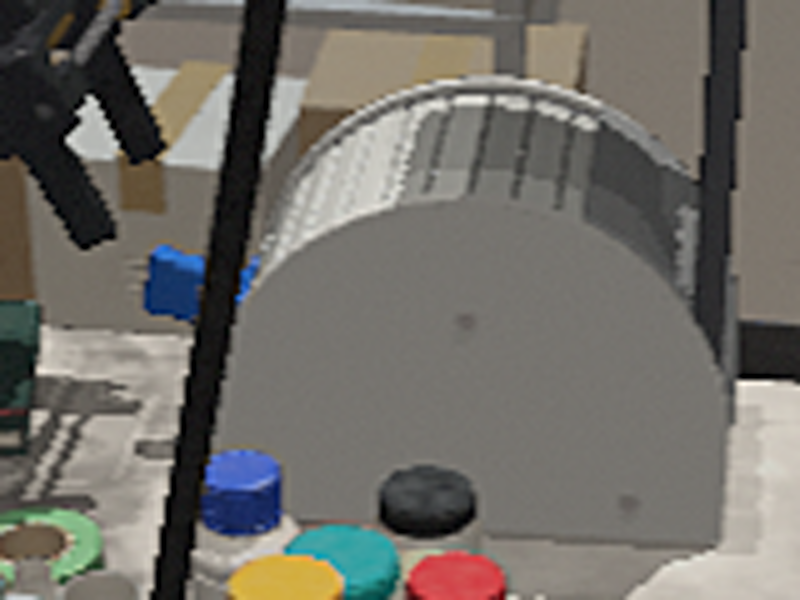

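View pics/t1.png

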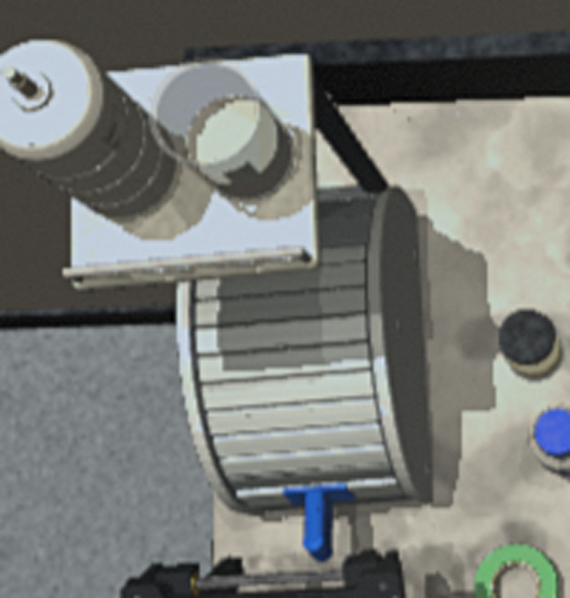

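The pictures show the fingertips at about (269,128)/(280,111) in the side view. The top view shows the handle between the fingers laterally. I'll check that against the projection.

```bash
python3 - <<'E'
from mv import *
show()
st=get_state();Q=R.from_quat(st["eef_rot"])
for n in("side","top"):
  for dx in(-.052,0,.052): print(n,dx,proj(n,st["tool_pos"]+Q.apply([dx,0,.019])).round(1))
E
```

```text
t 2.075 unit [-0.1717  0.0008  0.1226] lean 25.0 F [ 0.6 -0.7 -0.1] q [-0.96  0.71 -0.09  2.51  2.2   0.53 -1.63] op 0.998
side -0.052 [[276.5 138.8]]
side 0 [[281.3 129.5]]
side 0.052 [[285.7 120.9]]
top -0.052 [[253.8 261.1]]
top 0 [[229.7 262.5]]
top 0.052 [[205.9 263.8]]
```

```bash
python3 - <<'E'
from mv import *
st=get_state();Q=R.from_quat(st["eef_rot"])
for z in(-.045,-.02,0,.019):
  print(z,[ (n,proj(n,st["tool_pos"]+Q.apply([dx,0,z])).round(1).tolist()) for n in("side","top") for dx in(-.052,.052)])
print([(n,proj(n,[0,0,0]).round(1).tolist()) for n in("side","top")])
t0=np.array([.188,.596,.226])
print([(n,proj(n,t0).round(1).tolist()) for n in("side","top")])
for n,c,o in(("side",(40,180,230,330),"s1b"),("top",(200,400,140,320),"t1b")):
  im=cv2.imread("pics/%s_raw.png"%o[:2])[c[0]:c[1],c[2]:c[3]]
  cv2.imwrite(f"pics/{o}.png",cv2.resize(im,None,fx=(4 if n=="side" else 3),fy=(4 if n=="side" else 3),interpolation=cv2.INTER_CUBIC))
E
```

```text
-0.045 [('side', [[263.9, 116.1]]), ('side', [[274.2, 99.3]]), ('top', [[248.0, 273.1]]), ('top', [[197.2, 275.9]])]
-0.02 [('side', [[268.9, 125.1]]), ('side', [[278.7, 107.9]]), ('top', [[250.3, 268.3]]), ('top', [[200.7, 271.0]])]
0 [('side', [[272.8, 132.2]]), ('side', [[282.4, 114.6]]), ('top', [[252.1, 264.5]]), ('top', [[203.4, 267.2]])]
0.019 [('side', [[276.5, 138.8]]), ('side', [[285.7, 120.9]]), ('top', [[253.8, 261.1]]), ('top', [[205.9, 263.8]])]
[('side', [[99.2, 209.8]]), ('top', [[360.0, 431.4]])]
[('side', [[247.3, 40.8]]), ('top', [[39.4, 361.3]])]
```

View pics/s1b.png

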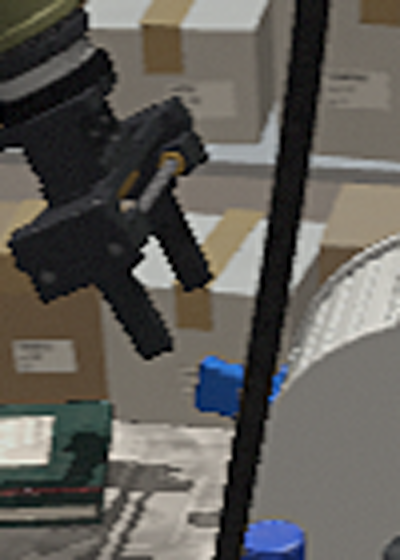

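View pics/t1b.png

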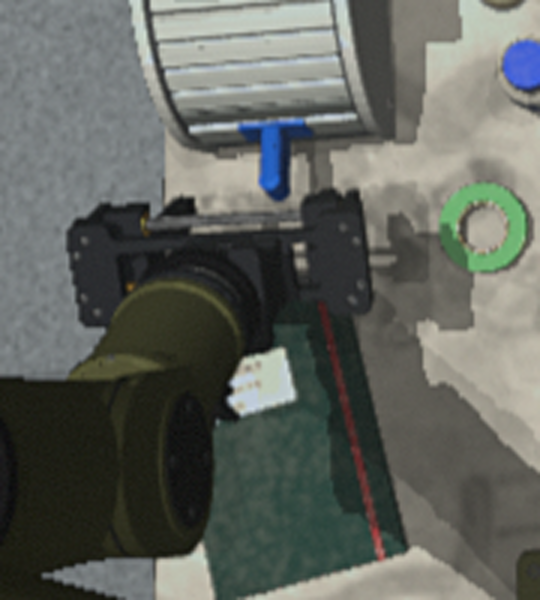

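```bash
python3 - <<'E'
from mv import *
im=cv2.imread("pics/side0.png")[0:70,200:290]; cv2.imwrite("pics/s0g.png",cv2.resize(im,None,fx=6,fy=6,interpolation=cv2.INTER_CUBIC))
im=cv2.imread("pics/top0.png")[320:400,0:100]; cv2.imwrite("pics/t0g.png",cv2.resize(im,None,fx=6,fy=6,interpolation=cv2.INTER_CUBIC))
t0=np.array([.18742,.59563,.22519]);Q=R.from_quat([.80625,.59157,-.00064,.00052])
for z in(-.1,-.045,0,.019):
  print(z,[ (n,((proj(n,t0+Q.apply([dx,0,z]))-([200,0] if n=="side" else [0,320]))*6).round(0).tolist()) for n in("side","top") for dx in(-.052,.052)])
E
```

```text
-0.1 [('side', [[198.0, 60.0]]), ('side', [[326.0, 14.0]]), ('top', [[178.0, 358.0]]), ('top', [[-152.0, 246.0]])]
-0.045 [('side', [[210.0, 180.0]]), ('side', [[335.0, 129.0]]), ('top', [[300.0, 324.0]]), ('top', [[-12.0, 219.0]])]
0 [('side', [[220.0, 274.0]]), ('side', [[342.0, 220.0]]), ('top', [[388.0, 299.0]]), ('top', [[91.0, 200.0]])]
0.019 [('side', [[224.0, 313.0]]), ('side', [[345.0, 257.0]]), ('top', [[423.0, 289.0]]), ('top', [[131.0, 192.0]])]
```

View pics/s0g.png

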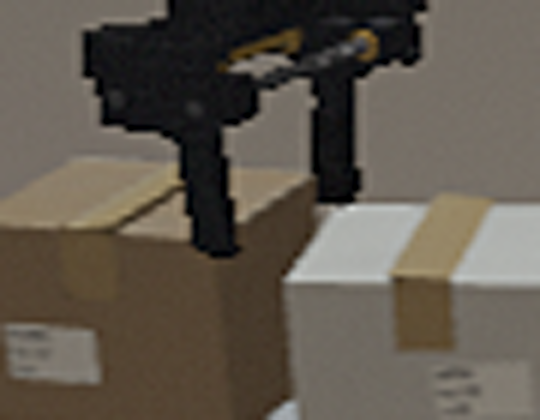

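View pics/t0g.png

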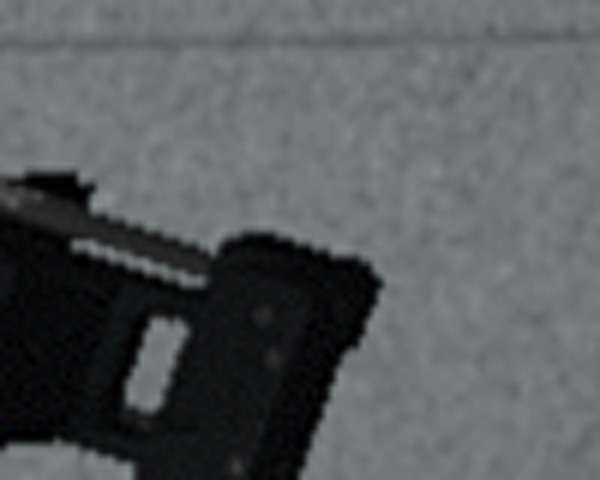

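The gripper appears about 29 mm further back along the tool axis than the reported TCP implies, and this shows in both poses. I'll approach to the visual target and check again.

{"api": "play_rows", "payload": {"deltas": [[[-1,-0.001,0.001,0.06,0,0,0],[-1,-0.002,0.002,0.11,0,0.001,0],[-1,-0.002,0.002,0.155,0,0.001,0],[-1,-0.002,0.002,0.18,0,0.001,0],[-1,-0.002,0.002,0.18,0,0.001,0]]]}}

```text
clock: 2.7
tool_pos: [0.3858, 0.2667, 0.0737]
eef_rot: [0.68, 0.701, 0.155, 0.15]
contact_force: [-1.0, -0.6, 0.5]
opening: 1.004
```

```bash
python3 - <<'E'
from mv import *
show(); snap("side","s2",(80,200,250,410),5)
snap("top","t2",(180,340,150,320),3.5)
E
```

```text
t 2.7 unit [-0.1484 -0.      0.0737] lean 24.9 F [-1.  -0.6  0.5] q [-0.86  0.85 -0.15  2.49  2.32  0.64 -1.71] op 1.004
```

View pics/s2.png

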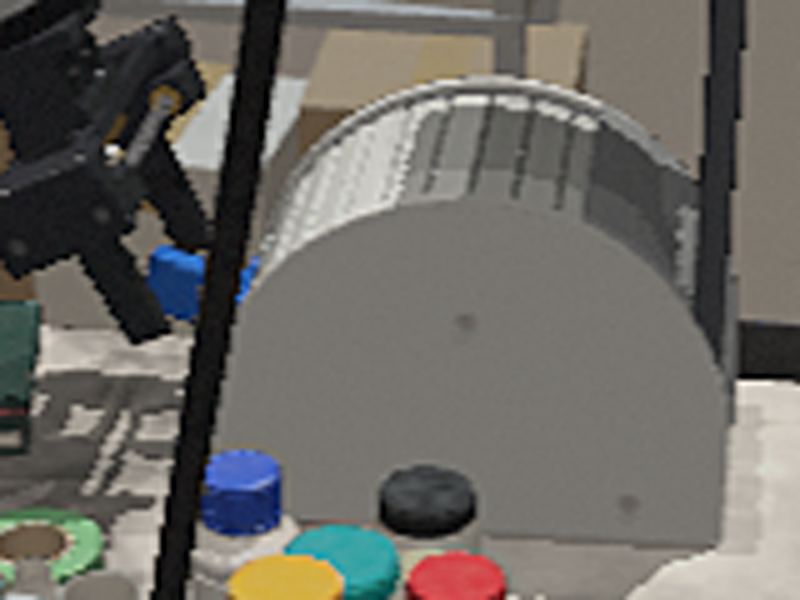

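View pics/t2.png

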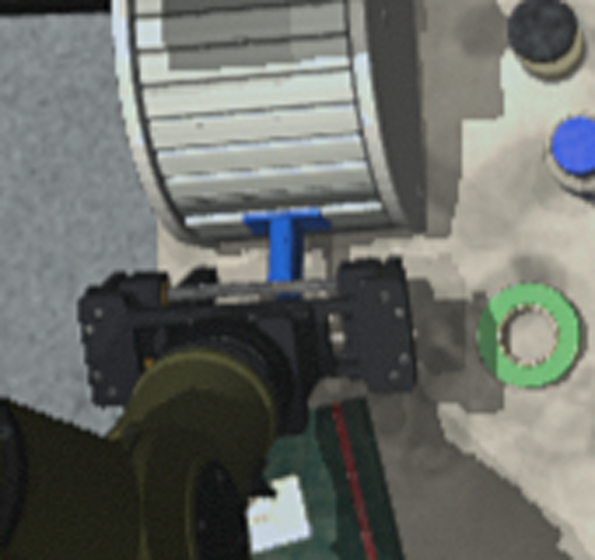

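```bash
python3 - <<'E'
from mv import *
st=get_state();Q=R.from_quat(st["eef_rot"]);t=st["tool_pos"]
sz=lambda P:((proj("side",P)-[250,80])*5).round(0).tolist(); tz=lambda P:((proj("top",P)-[150,180])*3.5).round(0).tolist()
for z in(-.09,-.03,-.02,-.01,0,.019): print(z,[sz(t+Q.apply([dx,0,z])) for dx in(-.052,.052)],[tz(t+Q.apply([dx,0,z])) for dx in(-.0935,.0935)])
for rr in(.13,.15,.16,.174): print(rr,sz(U2W(p,hand(rr,0))),tz(U2W(p,hand(rr,0))))
E
```

```text
-0.09 [[[79.0, 197.0]], [[129.0, 112.0]]] [[[418.0, 315.0]], [[101.0, 333.0]]]
-0.03 [[[138.0, 303.0]], [[183.0, 212.0]]] [[[433.0, 276.0]], [[132.0, 293.0]]]
-0.02 [[[147.0, 320.0]], [[192.0, 229.0]]] [[[435.0, 270.0]], [[137.0, 287.0]]]
-0.01 [[[157.0, 337.0]], [[201.0, 245.0]]] [[[437.0, 264.0]], [[142.0, 281.0]]]
0 [[[166.0, 354.0]], [[210.0, 261.0]]] [[[439.0, 258.0]], [[147.0, 275.0]]]
0.019 [[[184.0, 386.0]], [[226.0, 291.0]]] [[[443.0, 248.0]], [[156.0, 264.0]]]
0.13 [[232.0, 296.0]] [[289.0, 230.0]]
0.15 [[193.0, 285.0]] [[288.0, 261.0]]
0.16 [[174.0, 279.0]] [[287.0, 276.0]]
0.174 [[148.0, 272.0]] [[286.0, 298.0]]
```

Fits a consistent 29 mm offset (tips at tool z = −10 mm). I'll advance 10 mm and close.

{"api": "play_rows", "payload": {"deltas": [[[-1,0,0,0.033,0,0,0],[-0.2,0,0,0.033,0,0,0],[0.5,0,0,0.033,0,0,0],[1,0,0,0.033,0,0,0],[1,0,0,0.033,0,0,0]]], "force": 20}}

```text
clock: 3.42
tool_pos: [0.3898, 0.267, 0.0653]
eef_rot: [0.679, 0.701, 0.156, 0.15]
contact_force: [-0.4, 1.1, 0.5]
opening: 0.572
```

{"api": "play_rows", "payload": {"deltas": [[[1,0,0,0,0,0,0],[1,0,0,0,0,0,0]]]}}

```text
clock: 3.68
tool_pos: [0.3898, 0.267, 0.0653]
eef_rot: [0.679, 0.701, 0.156, 0.15]
contact_force: [0.5, 0.7, -0.3]
opening: 0.343
```

```bash
python3 - <<'E'
from mv import *
show(); snap("side","s3",(80,200,250,410),5)
E
```

```text
t 3.675 unit [-1.445e-01  1.000e-04  6.530e-02] lean 25.0 F [ 0.5  0.7 -0.3] q [-0.85  0.87 -0.16  2.48  2.33  0.66 -1.71] op 0.343
```

View pics/s3.png

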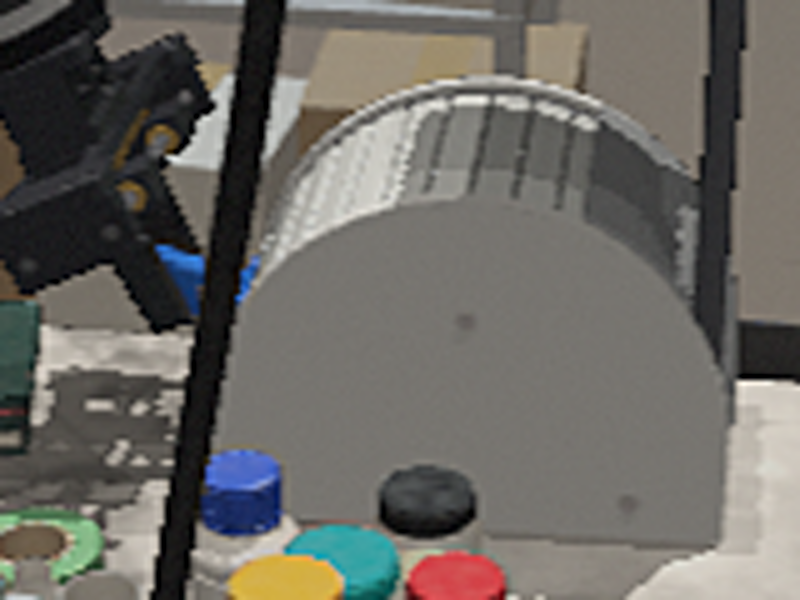

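The fingers straddle the handle in the side view (tip at ~(175,325) in the zoomed picture), so I'll finish closing.

{"api": "play_rows", "payload": {"deltas": [[[1,0,0,0,0,0,0],[1,0,0,0,0,0,0],[1,0,0,0,0,0,0]]]}}

```text
clock: 4.1
tool_pos: [0.3898, 0.2675, 0.0653]
eef_rot: [0.679, 0.702, 0.156, 0.15]
contact_force: [-0.3, 2.0, 0.4]
opening: 0.184
```

```bash
cat >> mv.py <<'E'
def path(shs,leans,g=1,r0=.16,off=.029):
    """reported-TCP targets for handle at shutter angle sh, tool lean"""
    T=[]
    for s,l in zip(shs,leans):
        P,Q=seg(hand(r0,s),l,-off); T.append((P,Q))
    return T
E
python3 - <<'E'
from mv import *
show()
st=get_state();Q=R.from_quat(st["eef_rot"]); g=W2U(st["tool_pos"]-.029*Q.apply([0,0,1])); print("true grasp",g, "rel",g-[0,0,.05],"r",np.hypot(g[0],g[2]-.05),"ang",np.degrees(np.arctan2(g[2]-.05,-g[0])))
s=[.06,.12,.18,.24,.3]
rows(path(s,[25+16*x for x in s]),1)
E
```

```text
t 4.1 unit [-0.1444  0.0006  0.0653] lean 25.0 F [-0.3  2.   0.4] q [-0.85  0.87 -0.16  2.48  2.33  0.66 -1.71] op 0.184
true grasp [-0.15666031  0.00052615  0.09160958] rel [-0.15666031  0.00052615  0.04160958] r 0.1620919817569667 ang 14.874550439287443
[[1, -0.002, 0.023, -0.014, -0.005, -0.001, -0.0], [1, -0.002, 0.047, -0.037, -0.011, -0.001, -0.0], [1, -0.002, 0.072, -0.058, -0.016, -0.001, -0.0], [1, -0.002, 0.098, -0.078, -0.021, -0.001, -0.0], [1, -0.002, 0.126, -0.097, -0.027, -0.001, -0.0]]
```

{"api": "play_rows", "payload": {"deltas": [[[1,-0.002,0.023,-0.014,-0.005,-0.001,0],[1,-0.002,0.047,-0.037,-0.011,-0.001,0],[1,-0.002,0.072,-0.058,-0.016,-0.001,0],[1,-0.002,0.098,-0.078,-0.021,-0.001,0],[1,-0.002,0.126,-0.097,-0.027,-0.001,0]]]}}

```text
clock: 4.72
tool_pos: [0.4076, 0.2684, 0.1067]
eef_rot: [0.671, 0.697, 0.182, 0.176]
contact_force: [-9.0, 2.9, 0.4]
opening: 0.184
```

```bash
cat >> mv.py <<'E'
def grasp():
    st=get_state();Q=R.from_quat(st["eef_rot"]); g=W2U(st["tool_pos"]-.029*Q.apply([0,0,1]))
    print("grasp r",np.hypot(g[0],g[2]-.05).round(4),"sh",(np.arctan2(g[2]-.05,-g[0])-np.radians(14)).round(3))
E
python3 - <<'E'
from mv import *
show();grasp()
s=np.array([.36,.42,.48,.54,.6])
rows(path(s,25+16*s),1)
E
```

```text
t 4.725 unit [-0.1265  0.001   0.1067] lean 29.4 F [-9.   2.9  0.4] q [-0.89  0.79 -0.1   2.48  2.28  0.65 -1.66] op 0.184
grasp r 0.1629 sh 0.283
[[1, -0.003, 0.043, -0.011, -0.008, -0.0, 0.002], [1, -0.004, 0.074, -0.024, -0.013, -0.0, 0.002], [1, -0.004, 0.106, -0.036, -0.018, -0.0, 0.002], [1, -0.004, 0.138, -0.046, -0.024, -0.0, 0.002], [1, -0.004, 0.171, -0.053, -0.029, -0.0, 0.002]]
```

```bash
python3 - <<'E'
from mv import *
s=np.array([.36,.42,.48,.54,.6])
rows(path(s,25+16*s,r0=.164),1)
E
```

```text
[[1, -0.003, 0.038, -0.023, -0.008, -0.0, 0.002], [1, -0.003, 0.069, -0.037, -0.013, -0.0, 0.002], [1, -0.004, 0.101, -0.048, -0.018, -0.0, 0.002], [1, -0.004, 0.134, -0.058, -0.024, -0.0, 0.002], [1, -0.004, 0.168, -0.066, -0.029, -0.0, 0.002]]
```

{"api": "play_rows", "payload": {"deltas": [[[1,-0.003,0.038,-0.023,-0.008,0,0.002],[1,-0.003,0.069,-0.037,-0.013,0,0.002],[1,-0.004,0.101,-0.048,-0.018,0,0.002],[1,-0.004,0.134,-0.058,-0.024,0,0.002],[1,-0.004,0.168,-0.066,-0.029,0,0.002]]]}}

```text
clock: 5.35
tool_pos: [0.4414, 0.2703, 0.1488]
eef_rot: [0.664, 0.687, 0.215, 0.205]
contact_force: [-0.4, 6.1, -5.0]
opening: 0.183
```

```bash
python3 - <<'E'
from mv import *
show();grasp()
snap("side","s4",(60,200,250,410),5)
s=np.array([.66,.72,.78,.84,.9])
rows(path(s,25+16*s,r0=.164),1)
E
```

```text
t 5.35 unit [-0.0928  0.0017  0.1488] lean 34.5 F [-0.4  6.1 -5. ] q [-0.92  0.71 -0.03  2.46  2.25  0.64 -1.59] op 0.183
grasp r 0.1642 sh 0.599
[[1, -0.006, 0.031, -0.002, -0.005, -0.001, -0.0], [1, -0.006, 0.065, -0.003, -0.01, -0.001, -0.0], [1, -0.006, 0.099, -0.002, -0.016, -0.001, -0.0], [1, -0.006, 0.134, 0.001, -0.021, -0.001, -0.0], [1, -0.006, 0.168, 0.005, -0.026, -0.001, -0.0]]
```

View pics/s4.png

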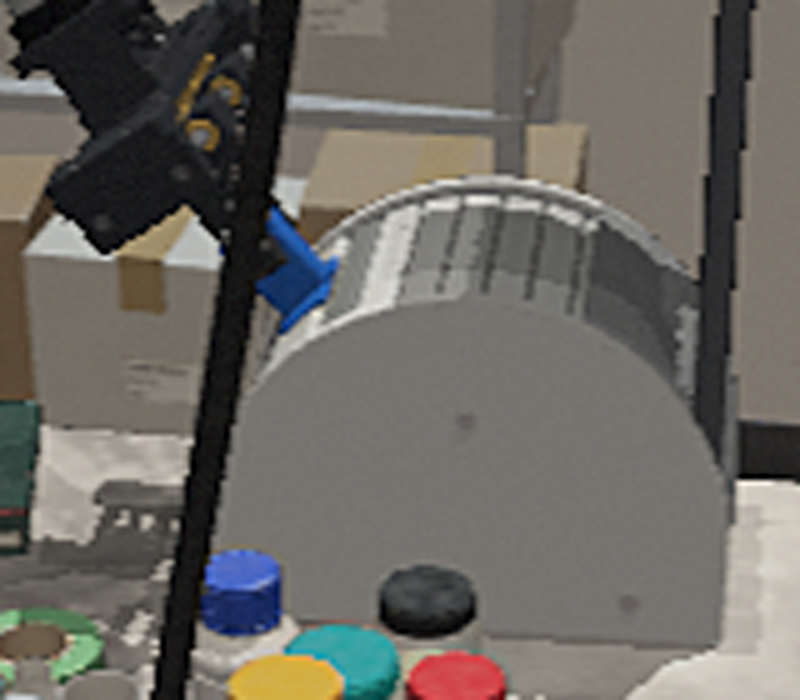

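```bash
cat >> mv.py <<'E'
def path2(shs,leans,r0=.164,off=.029,y=.003):
    return [seg(hand(r0,s,y),l,-off) for s,l in zip(shs,leans)]
E
python3 - <<'E'
from mv import *
s=np.array([.66,.72,.78,.84,.9])
rows(path2(s,25+16*s),1)
E
```

```text
[[1, 0.004, 0.031, -0.002, -0.005, -0.001, -0.0], [1, 0.004, 0.065, -0.003, -0.01, -0.001, -0.0], [1, 0.004, 0.099, -0.002, -0.016, -0.001, -0.0], [1, 0.004, 0.134, 0.001, -0.021, -0.001, -0.0], [1, 0.004, 0.168, 0.005, -0.026, -0.001, -0.0]]
```

{"api": "play_rows", "payload": {"deltas": [[[1,0.004,0.031,-0.002,-0.005,-0.001,0],[1,0.004,0.065,-0.003,-0.01,-0.001,0],[1,0.004,0.099,-0.002,-0.016,-0.001,0],[1,0.004,0.134,0.001,-0.021,-0.001,0],[1,0.004,0.168,0.005,-0.026,-0.001,0]]]}}

```text
clock: 6.02
tool_pos: [0.4851, 0.2726, 0.1771]
eef_rot: [0.655, 0.676, 0.242, 0.234]
contact_force: [0.2, 0.9, -8.5]
opening: 0.185
```

```bash
python3 - <<'E'
from mv import *
show();grasp()
s=np.array([.96,1.02,1.08,1.14,1.2])
rows(path2(s,25+16*s,y=.004),1)
E
```

```text
t 6.025 unit [-0.049   0.0026  0.1771] lean 39.4 F [ 0.2  0.9 -8.5] q [-0.92  0.69  0.03  2.4   2.24  0.64 -1.52] op 0.185
grasp r 0.164 sh 0.903
[[1, 0.005, 0.032, 0.009, -0.006, -0.0, -0.0], [1, 0.005, 0.064, 0.02, -0.011, -0.0, -0.0], [1, 0.005, 0.096, 0.033, -0.016, -0.0, -0.0], [1, 0.005, 0.127, 0.048, -0.022, -0.0, -0.0], [1, 0.005, 0.157, 0.064, -0.027, -0.0, -0.0]]
```

```bash
python3 - <<'E'
from mv import *
s=np.array([.96,1.02,1.08,1.14,1.2])
rows(path2(s,25+16*s,y=.003,r0=.1625),1)
E
```

```text
[[1, 0.002, 0.03, 0.014, -0.006, -0.0, -0.0], [1, 0.002, 0.062, 0.025, -0.011, -0.0, -0.0], [1, 0.002, 0.094, 0.038, -0.016, -0.0, -0.0], [1, 0.002, 0.124, 0.052, -0.022, -0.0, -0.0], [1, 0.002, 0.154, 0.069, -0.027, -0.0, -0.0]]
```

{"api": "play_rows", "payload": {"deltas": [[[1,0.002,0.03,0.014,-0.006,0,0],[1,0.002,0.062,0.025,-0.011,0,0],[1,0.002,0.094,0.038,-0.016,0,0],[1,0.002,0.124,0.052,-0.022,0,0],[1,0.002,0.154,0.069,-0.027,0,0]]]}}

```text
clock: 6.65
tool_pos: [0.5343, 0.2753, 0.1902]
eef_rot: [0.644, 0.666, 0.271, 0.262]
contact_force: [-0.4, 2.1, -1.8]
opening: 0.185
```

```bash
python3 - <<'E'
from mv import *
show();grasp()
s=np.array([1.25,1.3,1.35,1.4,1.44])
rows(path2(s,25+16*s,y=.003,r0=.1625),1)
snap("side","s5",(20,200,240,420),4)
E
```

```text
t 6.65 unit [0.0003 0.0037 0.1902] lean 44.3 F [-0.4  2.1 -1.8] q [-0.88  0.71  0.05  2.34  2.29  0.68 -1.51] op 0.185
grasp r 0.1622 sh 1.203
[[1, -0.002, 0.022, 0.015, -0.004, -0.0, -0.0], [1, -0.002, 0.043, 0.033, -0.009, -0.0, -0.0], [1, -0.002, 0.064, 0.052, -0.013, -0.0, -0.0], [1, -0.002, 0.084, 0.071, -0.017, -0.0, -0.0], [1, -0.002, 0.099, 0.088, -0.021, -0.0, -0.0]]
```

View pics/s5.png

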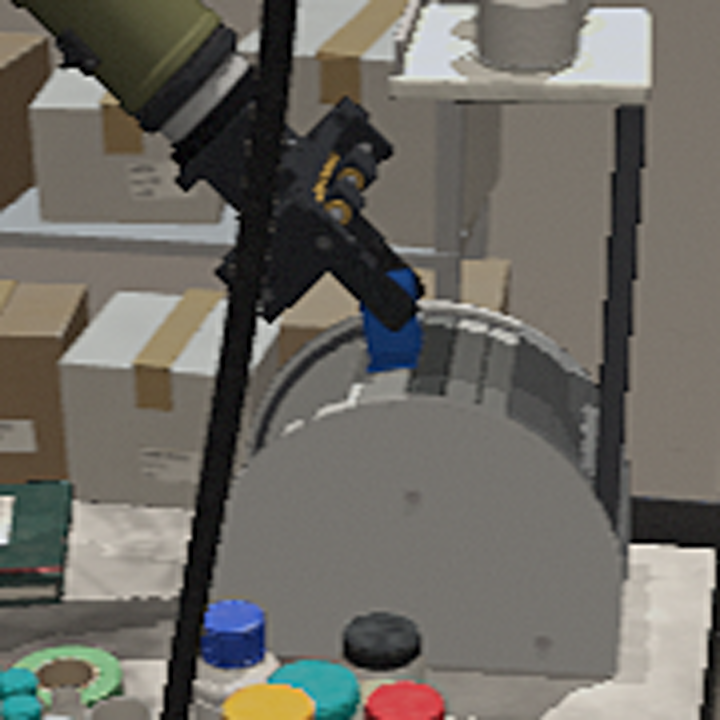

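The handle is gripped and almost at the top, and the gripper clears the shelf (edge at ~(395,85) in the zoomed picture). I'll keep going.

{"api": "play_rows", "payload": {"deltas": [[[1,-0.002,0.022,0.015,-0.004,0,0],[1,-0.002,0.043,0.033,-0.01,0,0],[1,-0.002,0.064,0.052,-0.015,0,0],[1,-0.002,0.084,0.071,-0.021,0,0],[1,-0.002,0.099,0.088,-0.026,0,0]]]}}

```text
clock: 7.32
tool_pos: [0.5747, 0.2774, 0.1913]
eef_rot: [0.632, 0.655, 0.299, 0.287]
contact_force: [-0.9, 5.2, -6.5]
opening: 0.18
```

```bash
python3 - <<'E'
from mv import *
show();grasp()
s=np.array([1.48,1.52,1.55,1.55])
rows(path2(s,[50]*5,y=.004,r0=.1625),1)
E
```

```text
t 7.325 unit [0.0407 0.0045 0.1913] lean 48.9 F [-0.9  5.2 -6.5] q [-0.84  0.76  0.06  2.31  2.35  0.77 -1.53] op 0.18
grasp r 0.1614 sh 1.443
[[1, -0.002, 0.016, 0.014, -0.006, -0.001, 0.0], [1, -0.002, 0.027, 0.033, -0.006, -0.001, 0.0], [1, -0.002, 0.035, 0.047, -0.006, -0.001, 0.0], [1, -0.002, 0.035, 0.047, -0.006, -0.001, 0.0]]
```

{"api": "play_rows", "payload": {"deltas": [[[1,0.002,0.013,0.018,-0.006,-0.001,0],[1,0.003,0.024,0.036,-0.006,-0.001,0],[1,0.003,0.031,0.05,-0.006,-0.001,0],[1,0.003,0.031,0.05,-0.006,-0.001,0]]]}}

```text
clock: 7.82
tool_pos: [0.5924, 0.2783, 0.1883]
eef_rot: [0.631, 0.651, 0.303, 0.294]
contact_force: [-0.5, 1.2, -4.4]
opening: 0.184
```

```bash
python3 - <<'E'
from mv import *
show();grasp()
E
```

```text
t 7.825 unit [0.0584 0.0048 0.1883] lean 50.0 F [-0.5  1.2 -4.4] q [-0.83  0.78  0.06  2.28  2.36  0.78 -1.53] op 0.184
grasp r 0.161 sh 1.553
```

{"api": "play_rows", "payload": {"deltas": [[[-0.3,0,0,0,0,0,0],[-0.3,0,0,0,0,0,0],[-0.3,0,0,0,0,0,0],[-0.3,0,0,-0.1,0,0,0],[-0.3,0,0,-0.25,0,0,0]]]}}

```text
clock: 8.45
tool_pos: [0.5352, 0.2758, 0.2369]
eef_rot: [0.631, 0.65, 0.303, 0.295]
contact_force: [-0.1, -0.1, -0.3]
opening: 0.652
```

{"api": "play_rows", "payload": {"deltas": [[[0,0,0,-0.15,0,0,0],[1,0,0,-0.25,0,0,0],[1,0,0,-0.25,0,0,0]]]}}

```text
clock: 8.82
tool_pos: [0.4769, 0.2749, 0.2865]
eef_rot: [0.631, 0.65, 0.305, 0.294]
contact_force: [0.3, 0.1, 0.8]
opening: 0.336
```

```bash
python3 - <<'E'
from mv import *
show();grasp()
snap("side","s6",(20,200,240,420),4)
snap("top","t6",(70,290,120,320),2.7)
E
```

```text
t 8.825 unit [-0.0571  0.0051  0.2865] lean 50.1 F [0.3 0.1 0.8] q [-1.11  0.51  0.14  2.44  2.05  0.72 -1.39] op 0.336
grasp r 0.2672 sh 1.025
```

View pics/s6.png

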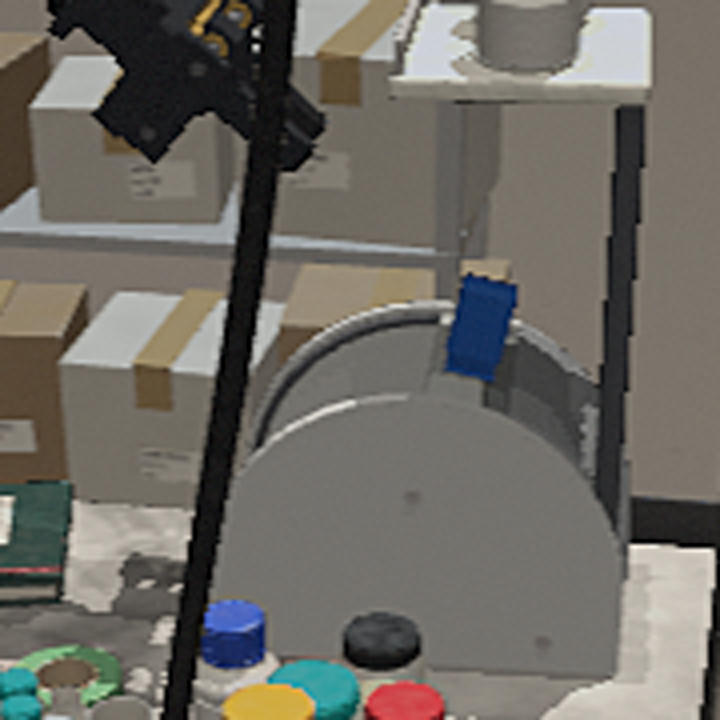

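View pics/t6.png

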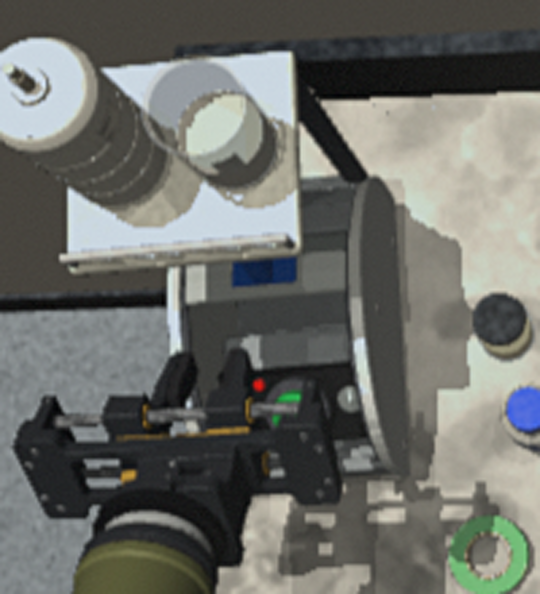

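The cover is open: the handle is at (482,325) in the zoomed side view, standing past the top. In the top view the green button shows at ~(290,405), partly hidden by the gripper, so I'll move aside.

{"api": "play_rows", "payload": {"deltas": [[[1,0.15,0,-0.03,0,0,0],[1,0.3,0,-0.06,0,0,0],[1,0.45,0,-0.06,0,0,0]]]}}

```text
clock: 9.3
tool_pos: [0.4612, 0.4101, 0.2965]
eef_rot: [0.631, 0.65, 0.304, 0.296]
contact_force: [0.4, -0.0, 0.1]
opening: 0.004
```

```bash
python3 - <<'E'
from mv import *
show()
snap("top","t7",(140,270,160,300),5)
E
```

```text
t 9.3 unit [-0.0684  0.1408  0.2965] lean 50.2 F [ 0.4 -0.   0.1] q [-1.37  0.58  0.25  2.14  1.55  0.65 -0.99] op 0.004
```

View pics/t7.png

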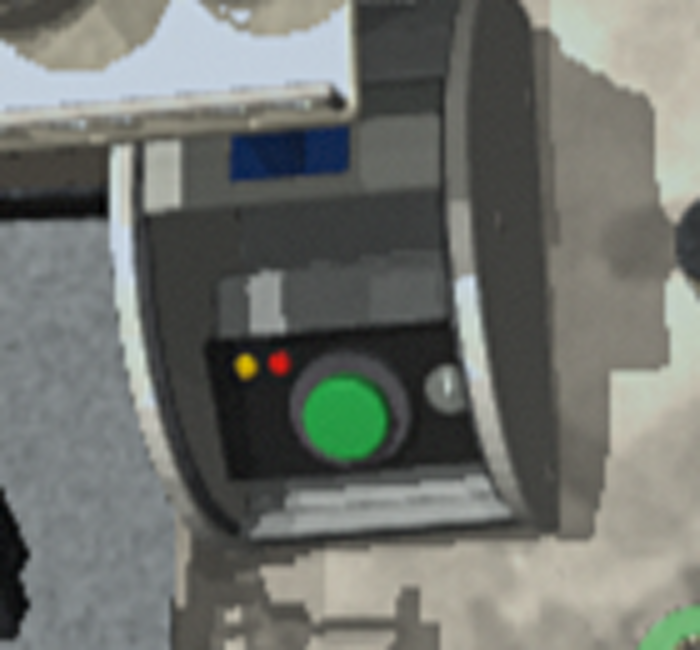

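Clear view: the green button face is centred at about (345,418) in the zoomed picture, pixel (229,223.6). The console's left edge on the cheek inside runs from (205,345) to (228,478), which I'll use to get its depth.

```bash
cat >> mv.py <<'E'
def ray(n,px):
    m=C[n];T=m["world_to_cam"];f=200/np.tan(np.radians(m["vfov"])/2)
    d=np.array([(px[0]-m["cx"])/f,-(px[1]-m["cy"])/f,-1.]); o=-T[:3,:3].T@T[:3,3]; return W2U(o),W2U(o+T[:3,:3].T@d)-W2U(o)
E
python3 - <<'E'
from mv import *
for z in[(205,345),(217,412),(228,478)]:
    for yy in (.066,.063,.07):
        o,d=ray("top",np.array(z)/5+[160,140]); k=(yy-o[1])/d[1]; print(z,yy,(o+k*d).round(4))
o,d=ray("top",np.array([345,418])/5+[160,140])
for zz in(.06,.08,.1,.12): print((o+d*(zz-o[2])/d[2]).round(4))
# sill check: project
print([((proj("top",U2W(p,[-.126,y,.05]))-[160,140])*5).round().tolist() for y in(.066,-.066)])
E
```

```text
(205, 345) 0.066 [-0.0415  0.066   0.0929]
(205, 345) 0.063 [-0.0432  0.063   0.1024]
(205, 345) 0.07 [-0.0393  0.07    0.0803]
(217, 412) 0.066 [-0.0694  0.066   0.0767]
(217, 412) 0.063 [-0.0708  0.063   0.0863]
(217, 412) 0.07 [-0.0675  0.07    0.064 ]
(228, 478) 0.066 [-0.0975  0.066   0.0617]
(228, 478) 0.063 [-0.0987  0.063   0.0714]
(228, 478) 0.07 [-0.096   0.07    0.0488]
[-0.0733  0.0124  0.06  ]
[-0.0761  0.0072  0.08  ]
[-0.079  0.002  0.1  ]
[-0.0818 -0.0031  0.12  ]
[[[237.0, 543.0]], [[524.0, 526.0]]]
```

Console plane is consistent (slope 29°, expected 28°). The button face is near unit (-0.078, 0.009, 0.086). I'll approach with the closed fingers leaning 45° so the body clears the cheeks, and press along the button normal.

```bash
cat >> mv.py <<'E'
NB=np.array([-np.sin(np.radians(28)),0,np.cos(np.radians(28))])
def btn(h,lean=45,T0=(-.0726,.0095,.0924)):
    return seg(np.array(T0)+h*NB,lean,-.010)
def edge():
    st=get_state();Q=R.from_quat(st["eef_rot"]); e=W2U(st["tool_pos"]+Q.apply([0,-.009,-.010])); e0=np.array([-.079,.0095,.086]); print("edge unit",e.round(4),"h over est face",((e-e0)@NB).round(4))
E
python3 - <<'E'
from mv import *
P,Q=btn(.11); print(P); line(P,Q,5,1)
E
```

```text
[0.41672835 0.27729502 0.18245317]
[[1, -0.094, -0.078, 0.024, 0.006, -0.0, 0.0], [1, -0.188, -0.157, 0.047, 0.011, -0.001, 0.0], [1, -0.281, -0.235, 0.071, 0.017, -0.001, 0.0], [1, -0.375, -0.314, 0.094, 0.023, -0.002, 0.0], [1, -0.469, -0.392, 0.118, 0.028, -0.002, 0.0]]
```

{"api": "play_rows", "payload": {"deltas": [[[1,-0.094,-0.078,0.024,0.006,0,0],[1,-0.188,-0.157,0.047,0.011,-0.001,0],[1,-0.281,-0.235,0.071,0.017,-0.001,0],[1,-0.375,-0.314,0.094,0.023,-0.002,0],[1,-0.469,-0.392,0.118,0.028,-0.002,0]]]}}

```text
clock: 9.98
tool_pos: [0.4212, 0.2879, 0.1868]
eef_rot: [0.64, 0.664, 0.274, 0.271]
contact_force: [0.2, -0.4, -0.4]
opening: 0.009
```

```bash
python3 - <<'E'
from mv import *
show();edge()
P,Q=btn(.02); line(P,Q,5,1)
E
```

```text
t 9.975 unit [-0.1123  0.0199  0.1868] lean 45.3 F [ 0.2 -0.4 -0.4] q [-1.02  0.73 -0.2   2.53  2.02  0.95 -1.61] op 0.009
edge unit [-0.1258  0.0199  0.1875] h over est face 0.1115
[[1, -0.006, -0.022, 0.057, 0.0, 0.0, 0.0], [1, -0.013, -0.045, 0.114, 0.001, 0.001, 0.001], [1, -0.019, -0.067, 0.171, 0.001, 0.001, 0.001], [1, -0.026, -0.089, 0.228, 0.002, 0.002, 0.002], [1, -0.032, -0.111, 0.285, 0.002, 0.002, 0.002]]
```

{"api": "play_rows", "payload": {"deltas": [[[1,-0.01,-0.022,0.057,0,0,0],[1,-0.02,-0.045,0.114,0.001,0.001,0.001],[1,-0.028,-0.067,0.171,0.001,0.001,0.001],[1,-0.032,-0.089,0.228,0.002,0.002,0.002],[1,-0.032,-0.111,0.285,0.002,0.002,0.002]]]}}

```text
clock: 10.6
tool_pos: [0.4601, 0.2777, 0.1014]
eef_rot: [0.644, 0.663, 0.274, 0.266]
contact_force: [0.6, -0.3, 0.8]
opening: 0.006
```

```bash
python3 - <<'E'
from mv import *
show();edge()
snap("top","t8",(140,270,160,300),5); snap("side","s8",(20,200,240,420),4)
P,Q=btn(.0); line(P,Q,5,1)
E
```

```text
t 10.6 unit [-0.0738  0.0085  0.1014] lean 44.9 F [ 0.6 -0.3  0.8] q [-0.89  0.97 -0.22  2.52  2.24  1.12 -1.77] op 0.006
edge unit [-0.0873  0.0086  0.1021] h over est face 0.0181
[[1, 0.001, -0.003, 0.011, -0.0, 0.0, -0.0], [1, 0.002, -0.007, 0.022, -0.0, 0.001, -0.0], [1, 0.003, -0.01, 0.034, -0.0, 0.001, -0.0], [1, 0.003, -0.013, 0.045, -0.0, 0.001, -0.0], [1, 0.004, -0.016, 0.056, -0.001, 0.001, -0.0]]
```

View pics/t8.png

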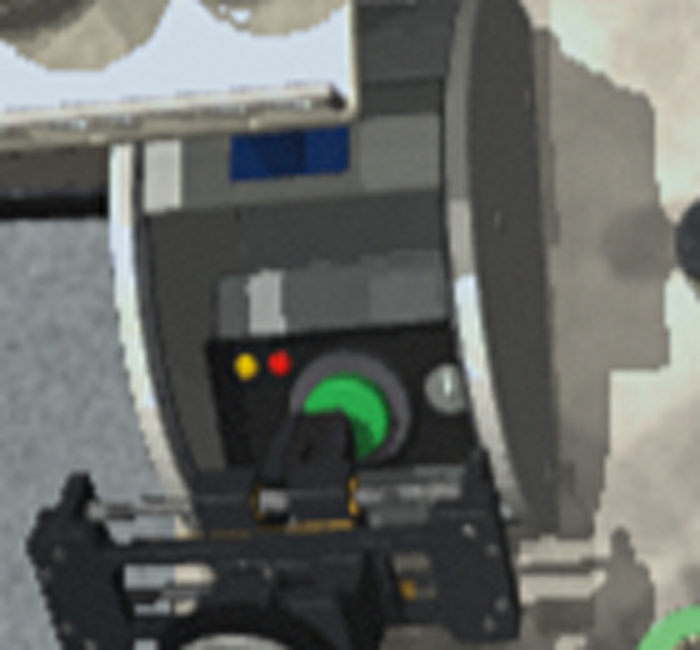

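View pics/s8.png

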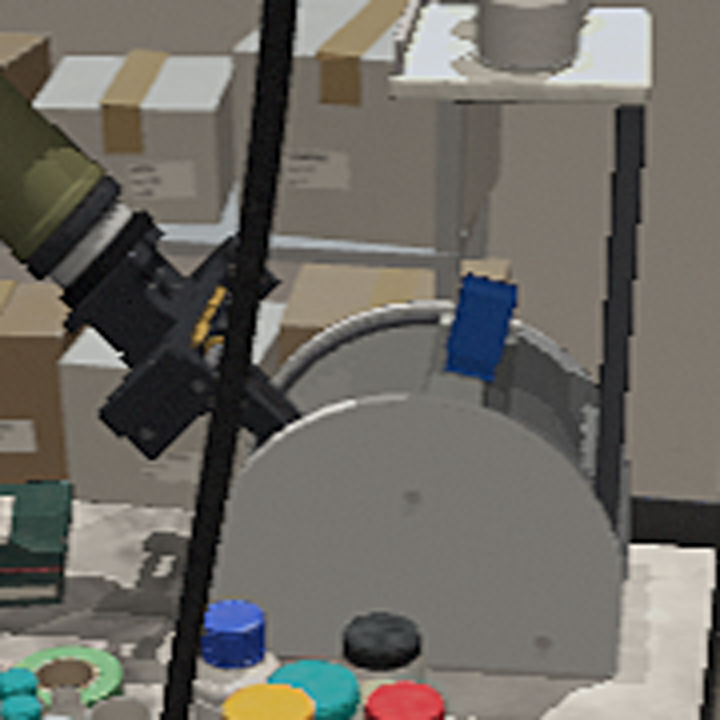

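The tips hover above the button, roughly 5 mm too far to the left (+y) once perspective is allowed for (tip centre ~(320,412), button centre (345,418)). I'll correct that and descend in small steps.

```bash
python3 - <<'E'
from mv import *
P,Q=btn(.004,T0=(-.0708,.0045,.0933)); line(P,Q,5,1)
E
```

```text
[[1, -0.002, -0.001, 0.009, -0.0, 0.0, -0.0], [1, -0.005, -0.002, 0.018, -0.0, 0.001, -0.0], [1, -0.007, -0.004, 0.027, -0.0, 0.001, -0.0], [1, -0.01, -0.005, 0.036, -0.0, 0.001, -0.0], [1, -0.012, -0.006, 0.045, -0.001, 0.001, -0.0]]
```

{"api": "play_rows", "payload": {"deltas": [[[1,-0.004,-0.001,0.009,0,0,0],[1,-0.008,-0.002,0.018,0,0.001,0],[1,-0.012,-0.004,0.027,0,0.001,0],[1,-0.013,-0.005,0.036,0,0.001,0],[1,-0.013,-0.006,0.045,0,0.001,0]]]}}

```text
clock: 11.32
tool_pos: [0.4677, 0.2745, 0.0898]
eef_rot: [0.643, 0.664, 0.274, 0.265]
contact_force: [-5.4, 1.8, 3.3]
opening: 0.003
```

```bash
python3 - <<'E'
from mv import *
show();edge();st=get_state(); print("F.n",W2U(np.array(st["contact_force"])+[p[0],p[1],0])@NB)
snap("top","t9",(140,270,160,300),5)
P,Q=btn(-.006,T0=(-.0708,.0045,.0933)); line(P,Q,5,1)
E
```

```text
t 11.325 unit [-0.0663  0.005   0.0898] lean 44.8 F [-5.4  1.8  3.3] q [-0.86  1.   -0.22  2.51  2.28  1.14 -1.77] op 0.003
edge unit [-0.0797  0.005   0.0905] h over est face 0.0043
F.n 5.376433542093069
[[1, -0.0, -0.002, 0.007, -0.0, -0.0, -0.0], [1, -0.001, -0.003, 0.013, -0.0, -0.0, -0.0], [1, -0.001, -0.005, 0.02, -0.001, -0.0, -0.0], [1, -0.001, -0.006, 0.026, -0.001, -0.0, -0.0], [1, -0.002, -0.008, 0.033, -0.001, -0.0, -0.0]]
```

View pics/t9.png

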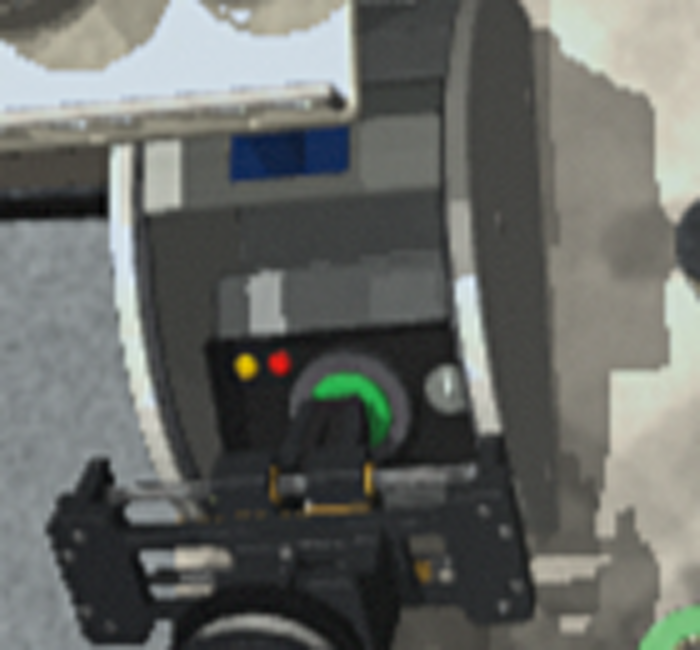

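Contact is made at about 5 N, with the tips inside the green disc (tip ~(335,405) in the zoomed picture). I'll press on gently.

{"api": "play_rows", "payload": {"deltas": [[[1,0,-0.002,0.007,0,0,0],[1,0,-0.003,0.013,0,0,0]]]}}

```text
clock: 11.62
tool_pos: [0.4686, 0.2746, 0.088]
eef_rot: [0.642, 0.665, 0.275, 0.265]
contact_force: [-22.2, 1.1, 31.0]
opening: -0.0
```

```bash
python3 - <<'E'
from mv import *
show();edge();st=get_state(); print("F.n",W2U(np.array(st["contact_force"])+[p[0],p[1],0])@NB)
P,Q=btn(-.007,T0=(-.0708,.0045,.0933)); line(P,Q,3,1)
E
```

```text
t 11.625 unit [-0.0654  0.0052  0.088 ] lean 44.9 F [-22.2   1.1  31. ] q [-0.86  1.   -0.22  2.51  2.28  1.15 -1.77] op -0.0
edge unit [-0.0789  0.0051  0.0887] h over est face 0.0023
F.n 37.800258300858914
[[1, -0.001, -0.002, 0.01, -0.0, -0.0, 0.0], [1, -0.002, -0.005, 0.02, -0.0, -0.001, 0.001], [1, -0.002, -0.007, 0.03, -0.001, -0.001, 0.001]]
```

```bash
python3 - <<'E'
from mv import *
snap("top","t10",(190,250,200,260),10)
show()
E
```

```text
t 11.675 unit [-0.0656  0.0051  0.0881] lean 44.9 F [-17.3   1.1  24.2] q [-0.86  1.   -0.22  2.51  2.28  1.15 -1.77] op 0.009
```

{"api": "play_rows", "payload": {"deltas": [[[1,0,0.004,-0.016,0,0,0]]]}}

```text
clock: 11.8
tool_pos: [0.4658, 0.2745, 0.0931]
eef_rot: [0.641, 0.666, 0.275, 0.265]
contact_force: [0.1, 1.4, 2.0]
opening: 0.006
```

```bash
python3 - <<'E'
from mv import *
show();edge();st=get_state(); print("F.n",W2U(np.array(st["contact_force"])+[p[0],p[1],0])@NB)
E
```

```text
t 11.8 unit [-0.0682  0.0051  0.0931] lean 44.9 F [0.1 1.4 2. ] q [-0.87  0.99 -0.22  2.52  2.28  1.14 -1.77] op 0.006
edge unit [-0.0816  0.005   0.0938] h over est face 0.0081
F.n 1.6710476738910551
```

View pics/t10.png

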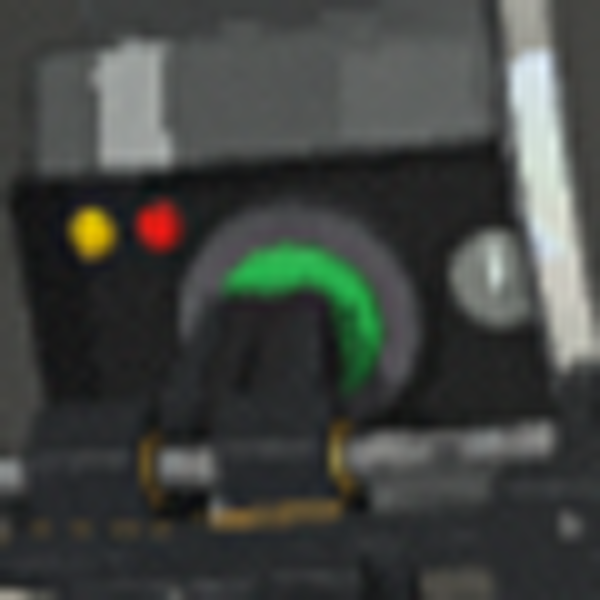

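The pressed picture shows the tip still about 2.8 px (~6 mm) left of the button centre, so the left finger corner may have landed on the ring. I'll back off, recentre and press again.

{"api": "play_rows", "payload": {"deltas": [[[1,-0.01,0.01,-0.035,0,0,0],[1,-0.02,0.01,-0.035,0,0,0]]]}}

```text
clock: 12.05
tool_pos: [0.4609, 0.2678, 0.1033]
eef_rot: [0.641, 0.665, 0.275, 0.265]
contact_force: [0.3, 0.0, -0.0]
opening: 0.009
```

```bash
python3 - <<'E'
from mv import *
show();edge()
snap("top","t11",(190,250,200,260),10)
def top(n):
    im=cv2.imread(f"pics/{n}_raw.png").astype(int); g=im[...,1]-np.maximum(im[...,0],im[...,2])
    m=(g>40); m[:, :200]=0; m[:,260:]=0; m[:190]=0;m[250:]=0
    ys,xs=np.nonzero(m); w=np.clip(g,0,100)
    for c in (226,228,230,232): print(c,np.round(np.interp(40,np.maximum.accumulate(g[200:222,c]),np.arange(200,222)),2),end=" ")
    for rr in(216,218,220,222): 
        rowg=g[rr,228:245][::-1]; print(rr,np.round(np.interp(40,np.maximum.accumulate(rowg),244-np.arange(17)),2),end=" ")
    print(n,xs.min(),xs.max(),ys.min(),ys.max())
for n in("t7","t8","t9","t10","t11"): top(n)
E
```

```text
t 12.05 unit [-0.0733 -0.0015  0.1033] lean 45.0 F [ 0.3  0.  -0. ] q [-0.86  0.97 -0.23  2.54  2.27  1.15 -1.78] op 0.009
edge unit [-0.0867 -0.0015  0.104 ] h over est face 0.0195
226 214.83 228 214.27 230 214.57 232 215.24 216 233.27 218 235.19 220 236.36 222 236.97 t7 221 237 215 231
226 214.78 228 214.23 230 214.5 232 215.16 216 233.41 218 235.3 220 236.41 222 237.06 t8 221 237 215 230
226 214.43 228 213.95 230 214.18 232 214.58 216 234.25 218 236.05 220 237.07 222 237.6 t9 223 237 214 227
226 214.42 228 213.76 230 214.11 232 214.56 216 234.43 218 236.35 220 237.24 222 237.66 t10 223 237 214 226
226 214.78 228 214.24 230 214.53 232 215.12 216 233.38 218 235.29 220 236.44 222 237.03 t11 221 237 215 226
```

View pics/t11.png

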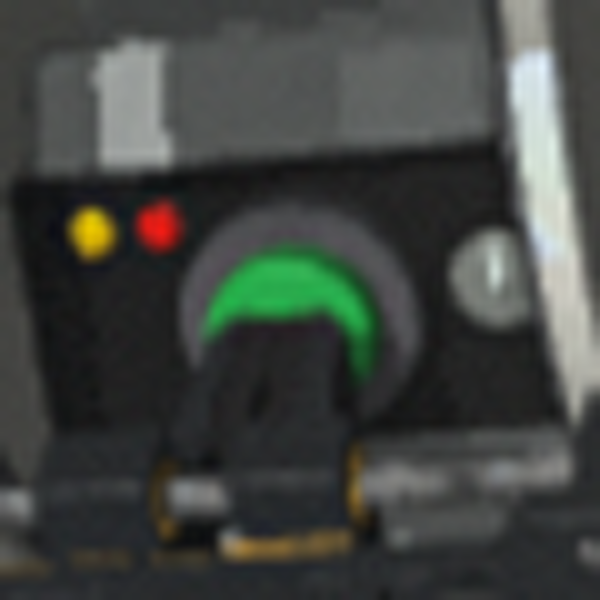

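```bash
python3 - <<'E'
from mv import *
b=np.array([-.077,.0055,.086]); a=proj("top",U2W(p,b)); c=proj("top",U2W(p,b-.007*NB)); print(a,c-a)
P,Q=btn(.008,T0=(-.0708,-.002,.0933)); line(P,Q,3,1)
P,Q=btn(-.002,T0=(-.0708,-.002,.0933)); line(P,Q,5,1)
E
```

```text
[[229.0755236  223.60974483]] [[ 0.68896577 -1.11606226]]
[[1, 0.0, -0.003, 0.012, -0.0, -0.0, 0.0], [1, 0.0, -0.006, 0.024, -0.0, -0.0, 0.001], [1, 0.0, -0.009, 0.036, -0.0, -0.001, 0.001]]
[[1, 0.0, -0.004, 0.014, -0.0, -0.0, 0.0], [1, 0.0, -0.008, 0.027, -0.0, -0.0, 0.0], [1, 0.0, -0.011, 0.041, -0.0, -0.0, 0.001], [1, 0.0, -0.015, 0.054, -0.0, -0.001, 0.001], [1, 0.0, -0.019, 0.068, -0.0, -0.001, 0.001]]
```

{"api": "play_rows", "payload": {"deltas": [[[1,0,-0.004,0.014,0,0,0],[1,0,-0.008,0.027,0,0,0],[1,0,-0.01,0.036,0,0,0],[1,0,-0.01,0.036,0,0,0]]]}}

```text
clock: 12.6
tool_pos: [0.4667, 0.2671, 0.093]
eef_rot: [0.641, 0.665, 0.275, 0.266]
contact_force: [-1.8, -0.2, 2.1]
opening: 0.001
```

{"api": "play_rows", "payload": {"deltas": [[[1,0,-0.002,0.007,0,0,0],[1,0,-0.002,0.007,0,0,0]]]}}

```text
clock: 12.85
tool_pos: [0.4677, 0.2672, 0.0911]
eef_rot: [0.641, 0.665, 0.275, 0.266]
contact_force: [-2.8, 0.0, 4.3]
opening: 0.007
```

{"api": "play_rows", "payload": {"deltas": [[[1,0,-0.002,0.007,0,0,0],[1,0,-0.002,0.007,0,0,0]]]}}

```text
clock: 13.1
tool_pos: [0.4687, 0.2673, 0.0892]
eef_rot: [0.641, 0.665, 0.275, 0.266]
contact_force: [-2.8, 0.1, 4.7]
opening: 0.007
```

```bash
python3 - <<'E'
from mv import *
show();edge();st=get_state(); print("F.n",W2U(np.array(st["contact_force"])+[p[0],p[1],0])@NB)
E
```

```text
t 13.1 unit [-0.0656 -0.0022  0.0892] lean 45.0 F [-2.8  0.1  4.7] q [-0.85  1.   -0.22  2.52  2.29  1.17 -1.78] op 0.007
edge unit [-0.079  -0.0023  0.0899] h over est face 0.0035
F.n 5.491066438879034
```

{"api": "play_rows", "payload": {"deltas": [[[1,0,-0.001,0.004,0,0,0],[1,0,-0.001,0.004,0,0,0]]]}}

```text
clock: 13.35
tool_pos: [0.4689, 0.2672, 0.0888]
eef_rot: [0.641, 0.666, 0.275, 0.266]
contact_force: [-5.6, 0.1, 9.9]
opening: 0.007
```

{"api": "play_rows", "payload": {"deltas": [[[1,0,-0.001,0.004,0,0,0],[1,0,-0.001,0.004,0,0,0]]]}}

```text
clock: 13.6
tool_pos: [0.469, 0.2673, 0.0887]
eef_rot: [0.64, 0.666, 0.276, 0.266]
contact_force: [-9.0, -1.0, 14.0]
opening: 0.008
```

{"api": "play_rows", "payload": {"deltas": [[[1,0,-0.001,0.004,0,0,0],[1,0,-0.001,0.004,0,0,0]]]}}

```text
clock: 13.85
tool_pos: [0.469, 0.2673, 0.0887]
eef_rot: [0.64, 0.667, 0.276, 0.266]
contact_force: [-9.3, -0.2, 13.9]
opening: 0.005
```

```bash
python3 - <<'E'
from mv import *
show();edge();st=get_state(); print("F.n",W2U(np.array(st["contact_force"])+[p[0],p[1],0])@NB)
snap("top","t12",(190,250,200,260),10)
E
```

```text
t 13.85 unit [-0.0653 -0.0022  0.0887] lean 45.0 F [-9.3 -0.2 13.9] q [-0.84  1.01 -0.22  2.53  2.3   1.17 -1.78] op 0.005
edge unit [-0.0787 -0.0023  0.0894] h over est face 0.0028
F.n 16.60446428025393
```

View pics/t12.png

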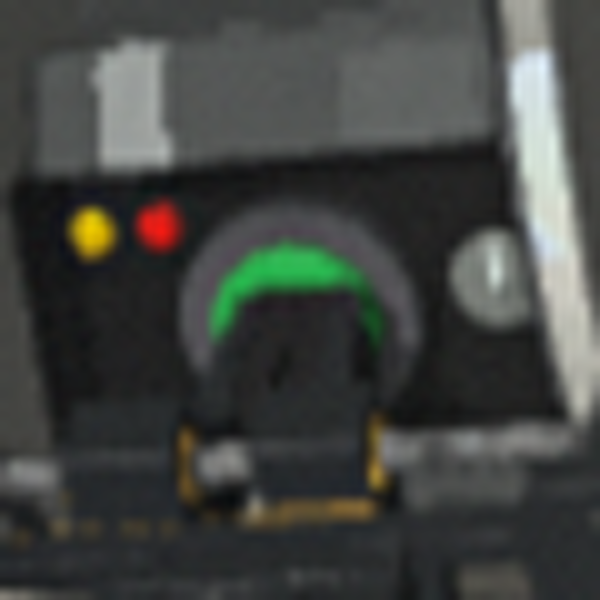

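The tips are now centred with green visible on both sides. The spring rose to 5.5 N and then hit a hard stop (16.6 N), at nearly the same depth as before, so the button is fully in. Now I'll release and retreat.

{"api": "play_rows", "payload": {"deltas": [[[1,0,0.01,-0.03,0,0,0],[1,0,0.02,-0.08,0,0,0],[1,0,0.04,-0.2,0,0,0],[1,0,0.06,-0.35,0,0,0],[1,0.05,0.08,-0.45,0,0,0]]]}}

```text
clock: 14.52
tool_pos: [0.4082, 0.2823, 0.1688]
eef_rot: [0.642, 0.665, 0.274, 0.265]
contact_force: [0.0, -0.1, -0.3]
opening: 0.005
```

{"api": "play_rows", "payload": {"deltas": [[[1,0.2,0,0,0,0,0],[1,0.4,0,0,0,0,0],[1,0.4,0,0,0,0,0],[1,0.4,0,0,0,0,0]]]}}

```text
clock: 15.02
tool_pos: [0.4038, 0.4011, 0.1688]
eef_rot: [0.642, 0.665, 0.274, 0.265]
contact_force: [0.1, -1.0, -0.1]
opening: 0.004
```

```bash
python3 - <<'E'
from mv import *
show()
snap("top","t13",(70,290,120,440),2.4); snap("side","s13")
def top(n):
    im=cv2.imread(f"pics/{n}_raw.png").astype(int); g=im[...,1]-np.maximum(im[...,0],im[...,2])
    print(n,[float(np.round(np.interp(40,np.maximum.accumulate(g[200:222,c]),np.arange(200,222)),2)) for c in(226,228,230,232)],[float(np.round(np.interp(40,np.maximum.accumulate(g[rr,228:245][::-1]),244-np.arange(17)),2)) for rr in(216,218,220)])
for n in("t7","t12","t10","t13"): top(n)
a=cv2.imread("pics/top0.png").astype(int);b=cv2.imread("pics/t13_raw.png").astype(int)
d=np.abs(a-b).max(2)[150:320,290:460]; print("bystander diff px>40:",(d>40).sum())
E
```

```text
t 15.025 unit [-0.1261  0.1337  0.1688] lean 44.8 F [ 0.1 -1.  -0.1] q [-0.68  0.98 -1.05  2.25  1.68  1.56 -1.21] op 0.004
t7 [214.83, 214.27, 214.57, 215.24] [233.27, 235.19, 236.36]
t12 [214.41, 213.76, 214.13, 214.56] [234.46, 235.83, 228.0]
t10 [214.42, 213.76, 214.11, 214.56] [234.43, 236.35, 237.24]
t13 [214.86, 214.33, 214.66, 215.29] [233.08, 235.11, 236.29]
bystander diff px>40: 1034
```

View pics/t13.png

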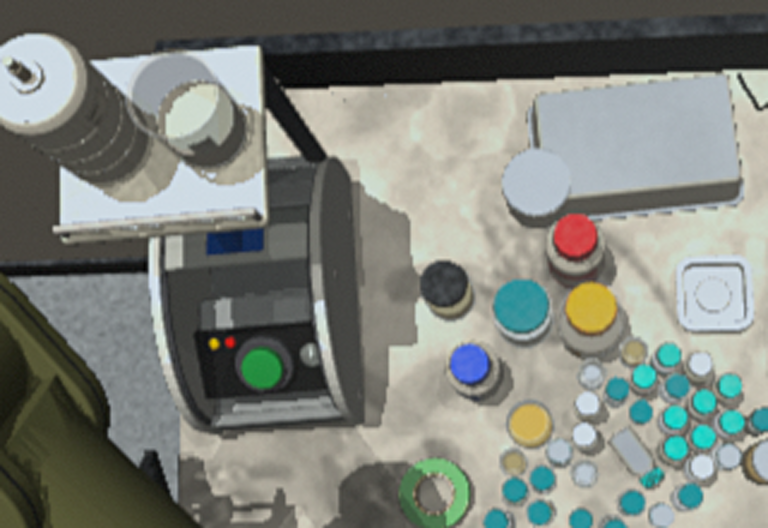

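View pics/s13.png

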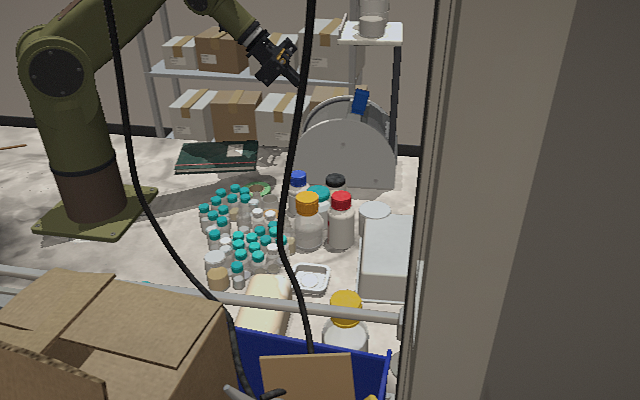

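The button is back out (edge rows match the picture from before the press). The cover is up, and the bottles and boat are in place: red cap (359,168), blue cap (316,221), boat (418,193), as at the start. The robot is clear, so I'm handing in.

```bash
python3 - <<'E'
from plant import r
print(r.finish_job())
E
```

```text
the job is handed in; nothing more can be done
None
```

I raised the cover by its blue handle to the stop (about 1.55 rad) and let go; it stayed up in the later pictures. I then pressed the green start button fully in, let it come out, moved the arm clear and handed in at about 15 s of the 48 s allowed.

**Final checks**
- **Button in:** with the fingers centred, the force rose to about 5.5 N, close to the stated 6 N. It then hit a hard stop, where I held about 17 N.
- **Button out:** after release, its edges in the top picture are back within about 0.2 px of where they were before the press.
- **Bystanders:** both bottles and the weighing boat show the same pixel positions as at the start.

**What disagreed**
- **Gripper offset:** in the pictures the gripper sat about 29 mm further back along the tool than the reported position implied. I corrected for this, and the handle grasp agreed with the correction.
- **First press:** it was about 6 mm off centre and reached 38 N, so I backed off, recentred and pressed again. The button was therefore pressed twice. Both presses stopped at nearly the same depth.
- **Button travel in the picture:** the edge moved sideways about as much as a full 7 mm press should show, but only about half as much up and down. The force and the hard stop are the stronger evidence that it went fully in.
- **Bystander pixel count:** a raw picture comparison around the bystanders showed 1034 changed pixels. I put these down to shadows from the arm, because the objects themselves had not moved.

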